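Pack the dispensing kit case

ROBOT

A 7-joint arm with a two-finger parallel gripper is mounted at the origin on the work surface. World frame = base frame: x ahead of the robot, y to its left, z up, the work surface at z = 0. Lengths are in m, angles in rad, forces in N, time in s.
With the tool pointing down it reaches from about 0.425 to 0.95 m from the base axis. Payload 16.7 kg.
Tool frame: the origin (TCP) lies on the centre line of the jaws, within the pads' length; the fingertips stand arm.tips_ahead ahead of it and the grasp point (between the pads) lies 5 mm behind it (arm.tips_ahead is the distance from the TCP to the fingertips, in m); y points along the fingers, x is the direction in which the jaws open and shut, and the axes are right-handed (so a half turn about y gives the same grasp; the last joint's range is limited). The gripper opens to 94 mm and grips with 3 to 60 N. Pads are 16 mm wide; open, the fingers measure 119 mm over their backs; the gripper's body (75 mm by 177 mm) begins 78 mm behind the grasp point.
Start: joints at [-1.325, 0.426, 0.074, 1.606, -0.034, 1.111, -0.067], TCP at [0.26, 0.623, 0.219] pointing down, gripper open.
Joint ranges: [-2.85, 2.85], [-0.5, 2.14], [-1.23, 1.37], [0.21, 2.46], [-1.02, 4.16], [0.16, 2.05], [-2.73, 2.73]. Speed limits (rad/s): [1.89, 1.89, 2.39, 2.39, 3.01, 3.01, 3.01].

INTERFACE

Orientations are given as a rotation vector (axis times angle).
In Python, from cell import get_state, imaging, order, arm gives the robot as it stands. The module is installed in compiled form; this text tells all that it offers.
- The arm moves only by the tool send_rows, never from a script. Its argument "series" is a list of rows, each an object of numbers: "x", "y", "z": the shift along the world's x, y, z in cm; "yaw": the turn about the world's z in rad; "grip": the finger opening in cm, from 0 to 9.4. A call has 1 to 12 rows; each row shifts and turns the commanded pose from where the row before left it; what a row does not reach is not made up. A row lasts 1/12 s, in which the tool goes at most 41.7 mm and 7.16 degrees, less where a joint would pass 70% of its speed; a pose out of reach is approached as far as the arm can. A call is refused whole if a number of a shift passes 4.17 or a number of a turn 0.125, either way. A call with a gripper value outside its range is refused whole. The fingers move at their own pace and stop on an object; the grip force is fixed at half the most. Time passes only in rows, so rows that do not move let the fingers close. It gives the time, the measured TCP pose, the force and the opening at its end, in the units of the state.
- get_state(): the state, without advancing time (a new reading comes with each control period).
- imaging.capture(name): name is "scene" or "top" or "wrist"; returns a dict with "color" (420x560x3 uint8, red, green, blue), "range_z" (420x560 float32, m along the optical axis (not along the pixel's ray), 0 where there is no reading), "camera_matrix" (3x3 intrinsics, pixels), "extrinsics" (4x4, takes a point from world to camera coordinates). Camera axes: x right, y down, z forward; pixel columns grow to the right and rows downward; lengths in m; the calibration is good to about 2 mm. A picture is of the moment at which its call begins.
- order.sign_off(): hands the job in, once; it reports no verdict.
The state is a dict: "time_s": time; "q": joint angles; "qd": joint speeds; "tau": joint torques, N m; "eef_pos": TCP position; "orientation": TCP orientation; "ft_force": force on the tool from outside, world axes, zero at the start; "ft_torque": the same for the moment, N m; "grip_width": opening from 0.0 (shut) to 1.0 (fully open).
Only numpy, scipy, OpenCV 4.12 (cv2) and the standard library are available. Lean on these libraries where they do the work, as an engineer would, in place of code of your own. Each camera call takes 0.05 s, during which the arm holds its last target. There are 200 camera calls.

TASK

Pack the dispensing kit away: lift the top tray of the black case by its handle and swing it right back, lay every amber barrel on the bench into a slot of its own underneath, fully home with its flange behind the slotted plate and its nose on the rest, then lower the tray all the way down onto the case. Both flat tins of tips belong in the top tray, lying flat. Leave the other things on the bench alone.

Things in the scene. Friction and masses are not known exactly. Their poses are not given: they have to be found in the camera images.
- case: Kit case, fixed: a black open-topped box 180 mm (own x) by 302 mm (own y), walls 5 mm thick and 76 mm high, floor 6 mm. Origin: on the bench under its centre; x points away from the robot, roughly. Inside, two upright aluminium combs along y: the slotted plate near the front (-x) wall and the nose rest. A grey tray on steel arms covers it.
- plate (a point): Middle of the slotted flange plate, at its seats, 20 mm above the bench. The plate is 6 mm thick (x), its four 31 mm wide slots are open at the top, straight to 42 mm above the bench, then flaring between pointed teeth 60 mm high. On its -x side is a 15 mm wide channel, up to the front wall, for the flanges. A level barrel goes down into slot and channel from above.
- rest (a point): Middle of the nose rest, at its seats, 20 mm above the bench: a 6 mm thick comb with four 36 mm wide notches in line with the slots, teeth 40 mm high. The front part of a seated barrel's round body lies in it.
- tray_lift (a joint): Angle of the tray's arms, rad: 0 tray down on the case, 2.09 right back behind it (stops at both). The tray stays level; each point of it moves on a circle of radius 95 mm in the case's x-z plane. The arms lean 60 degrees from upright to -x at 0, to +x at 2.09: the tray rises 48 mm, then comes down, 165 mm further back. It falls to its side of upright if let go; 4 to 9 N moves it.
- tray_handle (a point): Centre of the tray's black grip bar: 12 mm thick (x), 16 mm high, 86 mm long (along the case's y), on two posts 62 mm apart; its underside is 54 mm above the tray's floor. 146 mm above the bench when the tray is down.
- tray_floor (a point): Centre of the tray's floor (top face), under the handle; axes as the case's. The grey tray is 171 mm (x) by 293 mm (y) inside, walls 34 mm high; floor 84 mm above the bench when down. The handle takes up the middle (|y| below 43 mm) and leaves about 100 mm free on each side in y.
- slot1 (a point): Seat 1 of four in the case (y = -99 mm in the case): where the mid-point of a fully home barrel lies, 34 mm above the bench. x as the case's x, to which the barrel's nose points. Seats are 66 mm apart, 38 mm clear between barrels.
- slot2 (a point): Seat 2 of four in the case (y = -33 mm): where the mid-point of a fully home barrel lies, 34 mm above the bench. x as the case's x, to which the barrel's nose points. Seats are 66 mm apart, 38 mm clear between barrels.
- slot3 (a point): Seat 3 of four in the case (y = +33 mm): where the mid-point of a fully home barrel lies, 34 mm above the bench. x as the case's x, to which the barrel's nose points. Seats are 66 mm apart, 38 mm clear between barrels.
- slot4 (a point): Seat 4 of four in the case (y = +99 mm): where the mid-point of a fully home barrel lies, 34 mm above the bench. x as the case's x, to which the barrel's nose points. Seats are 66 mm apart, 38 mm clear between barrels.
- barrel1 (a point): Amber dispensing barrel lying on the bench (up to four, some absent). Round body 28 mm across, 110 mm long; at its rear a two-eared flange 48 mm wide, 28 mm high, 6 mm thick (flat, so it does not roll); at its front a 13 mm thick, 24 mm long capped nose. Point: on the axis, mid-body, 14 mm up, near the centre of mass. x: to the nose (at +79 mm; flange at -55 to -61 mm), z: up. 60 to 120 g.
- barrel2 (a point): Another such barrel, the point and axes as for barrel1; may be absent.
- barrel3 (a point): Another such barrel, the point and axes as for barrel1; may be absent.
- barrel4 (a point): Another such barrel, the point and axes as for barrel1; may be absent.
- tin1 (a point): Flat closed metal tin of dispensing tips, one of two alike: 50 mm (own x) by 80 mm (own y) by 28 mm high, lying flat, paper label on top. Point: its centre. 90 to 160 g.
- tin2 (a point): The other such tin, point and axes as for tin1.
- tape: Bystander: roll of paper tape, 96 mm across, 20 mm high, lying flat. Leave it where it is.
- mallet: Bystander: hammer with a wooden handle, 240 mm long, lying down. Leave it where it is.
- driver: Bystander: screwdriver with a red handle, 190 mm long, lying down. Leave it where it is.
- penpot: Bystander: brown round pen pot, 72 mm across, 85 mm high, with pens standing up to 150 mm. Leave it where it is.
- pliers: Bystander: yellow-handled pliers, 140 mm long, lying down. Leave it where it is.
Things that resemble listed ones, but are neither listed nor needed, are in the scene too. Leave any yellow look-alike of the part that bears tin2 alone.

How it is judged:
By the outcome, as a careful person would: the job done as asked, in the order asked, and still so for the second after the job is handed in, with the robot touching nothing.
Of tube1, tube2, tube3, tube4 only 2 to 4 are there at a start; the rules pass over those that are not, and their reading is None.
At some moment in a run one of tube1, tube2, tube3, tube4, tipbox1, tipbox2 may be knocked a few centimetres aside while the robot is not near it.
Once in a run the grip may slacken for a moment while it holds something.
It also fails if it takes over 210 s, if anything falls off the work surface, if the arm or the gripper's body presses on something with over 40 N, if the wrist force passes 120 N, or if a joint passes its speed limit or range.

## Working session

There is one attempt and no reset: what is moved stays moved. The work goes in short steps, Python scripts to look and compute and a tool call to move; the robot and the scene stay as the last step left them, time stands still between calls to the robot, and variables do not carry over. Pictures are saved under pics/ and viewed, about 12 in all and at most 16, crops included, and the job is handed in when it is done.

Besides the shell and the picture viewer there is one more tool, called after ">>>" in YAML: its name, and indented under it one key for each argument. send_rows: Moves the arm, as the interface text tells. Its arguments: {"type":"object","properties":{"series":{"type":"array","items":{"type":"object","properties":{"x":{"type":"number"},"y":{"type":"number"},"z":{"type":"number"},"yaw":{"type":"number"},"grip":{"type":"number"}}}}},"required":["series"]}

```bash
mkdir -p pics; cat > h.py <<'E'
import numpy as np, cv2
from cell import get_state, imaging, order, arm
def cap(n, save=None):
    c=imaging.capture(n)
    if save: cv2.imwrite(f'pics/{save}.png', cv2.cvtColor(c['color'],cv2.COLOR_RGB2BGR))
    return c
def world(c):
    K=c['camera_matrix'];E=np.linalg.inv(c['extrinsics']);z=c['range_z']
    v,u=np.mgrid[:z.shape[0],:z.shape[1]]
    P=np.stack([(u-K[0,2])/K[0,0]*z,(v-K[1,2])/K[1,1]*z,z],-1)
    W=P@E[:3,:3].T+E[:3,3]; W[z==0]=np.nan
    return W
def st():
    s=get_state(); print('t',round(s['time_s'],2),'tcp',np.round(s['eef_pos'],4),'rv',np.round(s['orientation'],3),'F',np.round(s['ft_force'],1),'g',round(s['grip_width'],3),'q',np.round(s['q'],2)); return s
E
python3 - <<'E'
from h import *
st(); print(arm, arm.tips_ahead)
for n in('scene','top'):
    c=cap(n,n+'0'); np.savez(n+'0.npz',**c); print(n,np.round(np.linalg.inv(c['extrinsics']),3).tolist(),np.round(c['camera_matrix'],1).tolist())
a=cv2.imread('pics/top0.png');cv2.imwrite('pics/top0b.png',cv2.resize(a,(800,600)))
E
```

```text
t 0.0 tcp [0.2595 0.6227 0.2188] rv [-1.371 -0.913  0.915] F [ 0.1 -0.4 -0.4] g 0.999 q [-1.33  0.43  0.07  1.61 -0.03  1.11 -0.07]
<Robot object at 0x7f4738b5fe00> 0.014
scene [[-0.122, 0.58, -0.805, 1.345], [0.992, 0.088, -0.087, 0.108], [0.02, -0.81, -0.587, 0.726], [0.0, 0.0, 0.0, 1.0]] [[391.1, 0.0, 281.8], [0.0, 391.1, 214.4], [0.0, 0.0, 1.0]]
top [[-0.018, -0.996, 0.088, 0.409], [-1.0, 0.018, 0.001, 0.013], [-0.002, -0.088, -0.996, 1.191], [0.0, 0.0, 0.0, 1.0]] [[426.4, 0.0, 271.6], [0.0, 426.4, 204.9], [0.0, 0.0, 1.0]]
```

View pics/top0b.png

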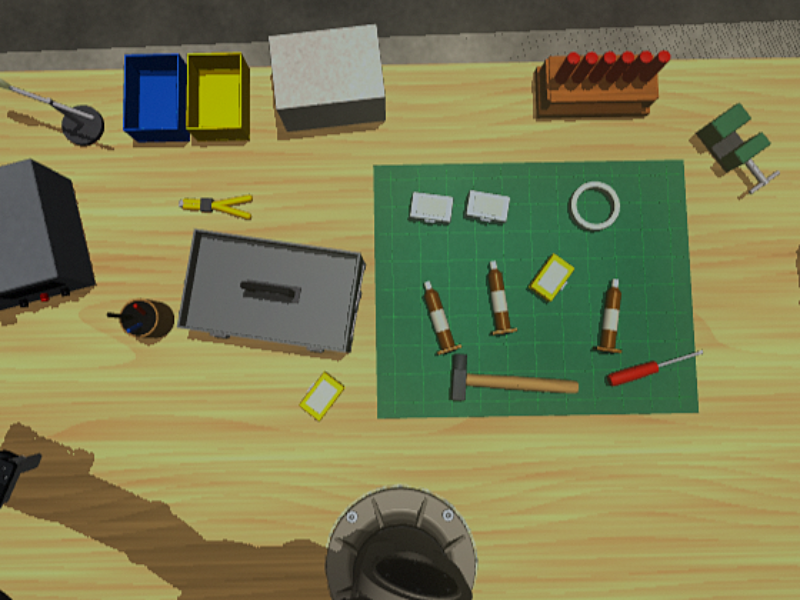

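View pics/scene0.png

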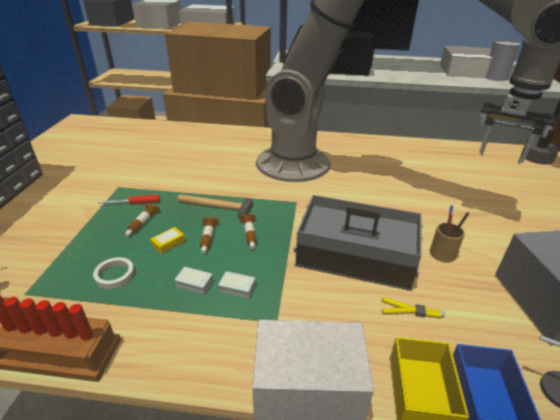

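The top view (800x600) shows the case at (270,290), and three barrels at (440,318), (500,298) and (610,315). The grey-white tins are at (431,207) and (488,206), and the yellow look-alikes at (552,277) and (322,396). The tray is closed. Next I'll measure these.

```bash
cat >> h.py <<'E'
def blobs(c,kind,zr=(0.004,0.2),amin=60):
    W=world(c); hsv=cv2.cvtColor(c['color'],cv2.COLOR_RGB2HSV); h,s,v=[hsv[...,i].astype(int) for i in range(3)]
    X,Y,Z=W[...,0],W[...,1],W[...,2]
    if kind=='amber': m=(h<16)&(s>120)&(v>40)&(Z<0.04)
    if kind=='tin': m=(s<50)&(v>110)
    if kind=='yellow': m=(h>22)&(h<35)&(s>150)
    m=m&(Z>zr[0])&(Z<zr[1])&(X>.2)&(X<.95)&(abs(Y)<.7)
    m=cv2.morphologyEx(m.astype(np.uint8),cv2.MORPH_CLOSE,np.ones((9,9)))
    n,l,stt,cen=cv2.connectedComponentsWithStats(m)
    out=[]
    for i in range(1,n):
        if stt[i,4]<amin: continue
        k=(l==i)&np.isfinite(Z)&(Z>zr[0])
        out.append((cen[i],W[k]))
    return out
E
python3 - <<'E'
from h import *
s=get_state()
from scipy.spatial.transform import Rotation as R
print(np.round(R.from_rotvec(s['orientation']).as_matrix(),3))
c=dict(np.load('top0.npz'));W=world(c)
for k in('amber','tin','yellow'):
    for cen,P in blobs(c,k):
        P2=P[:,:2].astype(np.float32); r=cv2.minAreaRect(P2*1000)
        print(k,np.round(cen),len(P),'mean',np.round(P.mean(0),3),'zq',np.round(np.percentile(P[:,2],[5,50,95]),3),'rect',np.round(r[0],1),np.round(r[1],1),round(r[2],1))
# tray rim/floor
X,Y,Z=W[...,0],W[...,1],W[...,2]
for lo,hi in((.075,.095),(.105,.13),(.135,.17)):
    m=(Z>lo)&(Z<hi)&(X>.3)&(X<.75)&(Y>.05)&(Y<.42); m=cv2.morphologyEx(m.astype(np.uint8),cv2.MORPH_OPEN,np.ones((2,2)))>0
    # drop penpot: keep largest
    n,l,q,_=cv2.connectedComponentsWithStats(m.astype(np.uint8)); 
    for i in np.argsort(-q[1:,4])[:2]+1:
        P=W[l==i];r=cv2.minAreaRect((P[:,:2]*1000).astype(np.float32)); print(lo,len(P),'rect',np.round(r[0],1),np.round(r[1],1),round(r[2],1),'z',np.round(np.percentile(P[:,2],[5,50,95]),3))
E
```

```text
[[ 0.385 -0.    -0.923]
 [ 0.923 -0.001  0.385]
 [-0.001 -1.    -0.   ]]
amber [413.  75.] 608 mean [ 0.874 -0.394  0.02 ] zq [0.015 0.02  0.024] rect [ 872.7 -388.2] [234.   81.7] 70.8
amber [348. 196.] 94 mean [ 0.533 -0.195  0.026] zq [0.022 0.026 0.03 ] rect [ 534.9 -195.5] [40.1 19.5] 8.0
amber [430. 208.] 90 mean [ 0.495 -0.42   0.026] zq [0.021 0.026 0.03 ] rect [ 495.  -420.4] [21.1 38. ] 79.8
amber [303. 210.] 98 mean [ 0.497 -0.073  0.026] zq [0.021 0.026 0.03 ] rect [498.2 -72.6] [39.4 20.6] 17.6
amber [352. 224.] 82 mean [ 0.454 -0.205  0.026] zq [0.021 0.026 0.03 ] rect [ 451.6 -206.7] [39.5 19.7] 11.3
amber [313. 238.] 107 mean [ 0.418 -0.096  0.026] zq [0.022 0.026 0.03 ] rect [418.1 -95.7] [40.1 26.7] 27.0
amber [427. 239.] 111 mean [ 0.411 -0.407  0.026] zq [0.022 0.026 0.03 ] rect [ 411.7 -409.8] [37.6 38.3] 72.7
amber [442. 261.] 312 mean [ 0.351 -0.447  0.021] zq [0.015 0.022 0.027] rect [ 351.  -450.2] [25.  94.8] 16.5
tin [228.  54.] 2814 mean [0.901 0.121 0.12 ] zq [0.117 0.12  0.123] rect [905.9 118.7] [109.7 199.5] 5.1
tin [36. 71.] 145 mean [0.861 0.617 0.12
[... 1094 characters left out ...]
0.07 ] rect [888.  347.1] [121.9 124.4] 89.8
yellow [156. 143.] 367 mean [0.693 0.341 0.012] zq [0.008 0.013 0.016] rect [688.6 347.7] [ 45.5 136.2] 1.2
yellow [385. 194.] 362 mean [ 0.536 -0.298  0.026] zq [0.018 0.027 0.031] rect [ 537.4 -301.1] [50.8 80.4] 52.6
yellow [225. 277.] 343 mean [0.319 0.144 0.027] zq [0.022 0.027 0.031] rect [318.8 144.4] [50.1 80.7] 52.1
0.075 7205 rect [nan nan] [0. 0.] 0.0 z [nan nan nan]
0.075 8 rect [441.4  81. ] [3.8 6.2] 65.9 z [-0.001  0.041  0.092]
0.105 531 rect [514.8 244.3] [338.7 181.2] 80.7 z [0.086 0.109 0.119]
0.105 50 rect [422.9  90.9] [17.  59.1] 61.1 z [-0.001  0.097  0.118]
0.135 180 rect [514.2 231.1] [97.2  9.7] 80.9 z [0.086 0.152 0.156]
```

>>> send_rows:
  series:
    - {"x": 2.12,"y": -3.26,"z": 0.3,"yaw": -0.111,"grip": 6}
    - {"x": 2.12,"y": -3.26,"z": 0.3,"yaw": -0.111,"grip": 6}
    - {"x": 2.12,"y": -3.26,"z": 0.3,"yaw": -0.111,"grip": 6}
    - {"x": 2.12,"y": -3.26,"z": 0.3,"yaw": -0.111,"grip": 6}
    - {"x": 2.12,"y": -3.26,"z": 0.3,"yaw": -0.111,"grip": 6}
    - {"x": 2.12,"y": -3.26,"z": 0.3,"yaw": -0.111,"grip": 6}
    - {"x": 2.12,"y": -3.26,"z": 0.3,"yaw": -0.111,"grip": 6}
    - {"x": 2.12,"y": -3.26,"z": 0.3,"yaw": -0.111,"grip": 6}
    - {"x": 2.12,"y": -3.26,"z": 0.3,"yaw": -0.111,"grip": 6}
    - {"x": 2.12,"y": -3.26,"z": 0.3,"yaw": -0.111,"grip": 6}
    - {"x": 2.12,"y": -3.26,"z": 0.3,"yaw": -0.111,"grip": 6}
    - {"x": 2.12,"y": -3.26,"z": 0.3,"yaw": -0.111,"grip": 6}

```text
time_s: 1.1
eef_pos: [0.5146, 0.23, 0.2556]
orientation: [-1.567, 0.127, -0.127]
ft_force: [0.9, 0.8, 0.0]
grip_width: 0.639
```

```bash
cat >> h.py <<'E'
from scipy.spatial.transform import Rotation as R
def jaw():
    m=R.from_rotvec(get_state()['orientation']).as_matrix(); return np.degrees(np.arctan2(m[1,0],m[0,0]))
def rect(P):
    r=cv2.minAreaRect((P[:,:2]*1000).astype(np.float32)); return np.round(r[0],1),np.round(r[1],1),round(r[2],1)
E
python3 - <<'E'
from h import *
st();print(jaw());c=cap('wrist','w1');W=world(c);Z=W[...,2]
np.savez('w1.npz',**c)
E=np.linalg.inv(c['extrinsics']);print(np.round(E,3))
for lo,hi in((.148,.165),(.112,.122)):
    m=(Z>lo)&(Z<hi); n,l,q,_=cv2.connectedComponentsWithStats(m.astype(np.uint8))
    for i in range(1,n):
        if q[i,4]>300: print(lo,q[i],rect(W[l==i]),np.percentile(W[l==i][:,2],[5,50,95]))
E
```

```text
t 1.1 tcp [0.5146 0.23   0.2556] rv [-1.567  0.127 -0.127] F [0.9 0.8 0. ] g 0.639 q [-0.95  0.23  0.5   1.84 -0.12  1.11 -0.57]
-9.248908973658546
[[ 0.987 -0.154 -0.045  0.528]
 [-0.16  -0.947 -0.278  0.311]
 [-0.     0.281 -0.96   0.421]
 [ 0.     0.     0.     1.   ]]
0.148 [ 271  167   15   97 1359] (array([512. , 226.6]), array([84.7, 11.6]), 81.0) [0.15152633 0.15349461 0.15478902]
0.112 [ 169   30  219  245 4398] (array([518.3, 265.3]), array([221.6, 179.7]), 80.7) [0.11346178 0.11760213 0.11895248]
0.112 [208 335 146   6 775] (array([490.3,  80.1]), array([  4.5, 155.5]), 81.0) [0.112425   0.11657993 0.11859409]
```

View pics/w1.png

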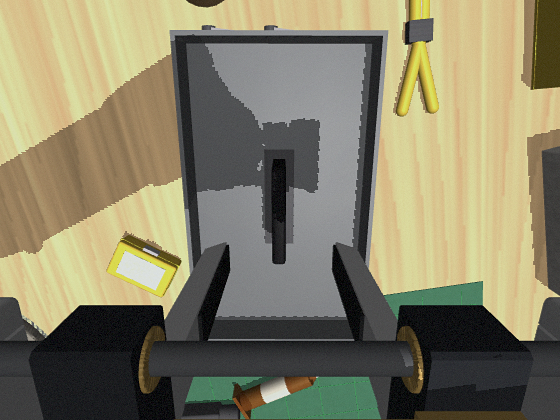

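The wrist view shows the handle bar at (278,210), square to the jaws, with the tray empty. I'm descending and gripping it.

>>> send_rows:
  series:
    - {"x": -0.15,"y": -0.15,"z": -2.5}
    - {"z": -3}
    - {"z": -3}
    - {"z": -2}
    - {"z": -1}
    - {"grip": 0}
    - {"grip": 0}
    - {"grip": 0}
    - {"grip": 0}
    - {"grip": 0}
    - {"grip": 0}
    - {"grip": 0}

```text
invalid input
```

```bash
python3 - <<'E'
from h import *
s=st()
a=np.radians(np.linspace(-60,60,25));x=9.5*np.sin(a);z=9.5*np.cos(a)
for dx,dz in zip(np.diff(x),np.diff(z)): print('{"x": %.2f, "y": %.2f, "z": %.2f},'%(dx*.987,-dx*.158,dz))
E
```

```text
t 1.15 tcp [0.5186 0.2228 0.2565] rv [-1.567  0.138 -0.142] F [ 2.3 -8.8 -0.1] g 0.635 q [-0.95  0.23  0.51  1.84 -0.12  1.11 -0.58]
{"x": 0.44, "y": -0.07, "z": 0.70},
{"x": 0.50, "y": -0.08, "z": 0.66},
{"x": 0.55, "y": -0.09, "z": 0.61},
{"x": 0.60, "y": -0.10, "z": 0.56},
{"x": 0.65, "y": -0.10, "z": 0.50},
{"x": 0.69, "y": -0.11, "z": 0.45},
{"x": 0.73, "y": -0.12, "z": 0.38},
{"x": 0.76, "y": -0.12, "z": 0.32},
{"x": 0.78, "y": -0.12, "z": 0.25},
{"x": 0.80, "y": -0.13, "z": 0.18},
{"x": 0.81, "y": -0.13, "z": 0.11},
{"x": 0.82, "y": -0.13, "z": 0.04},
{"x": 0.82, "y": -0.13, "z": -0.04},
{"x": 0.81, "y": -0.13, "z": -0.11},
{"x": 0.80, "y": -0.13, "z": -0.18},
{"x": 0.78, "y": -0.12, "z": -0.25},
{"x": 0.76, "y": -0.12, "z": -0.32},
{"x": 0.73, "y": -0.12, "z": -0.38},
{"x": 0.69, "y": -0.11, "z": -0.45},
{"x": 0.65, "y": -0.10, "z": -0.50},
{"x": 0.60, "y": -0.10, "z": -0.56},
{"x": 0.55, "y": -0.09, "z": -0.61},
{"x": 0.50, "y": -0.08, "z": -0.66},
{"x": 0.44, "y": -0.07, "z": -0.70},
```

>>> send_rows:
  series:
    - {"x": 0,"y": -0.1,"z": -2.5,"yaw": 0,"grip": 6}
    - {"x": 0,"y": 0,"z": -3,"yaw": 0,"grip": 6}
    - {"x": 0,"y": 0,"z": -3,"yaw": 0,"grip": 6}
    - {"x": 0,"y": 0,"z": -2,"yaw": 0,"grip": 6}
    - {"x": 0,"y": 0,"z": -1,"yaw": 0,"grip": 6}
    - {"x": 0,"y": 0,"z": 0,"yaw": 0,"grip": 6}
    - {"x": 0,"y": 0,"z": 0,"yaw": 0,"grip": 6}

```text
time_s: 1.73
eef_pos: [0.5142, 0.2308, 0.1409]
orientation: [-1.568, 0.123, -0.123]
ft_force: [-0.3, 1.0, 1.0]
grip_width: 0.638
```

>>> send_rows:
  series:
    - {"x": 0,"y": 0,"z": 0,"yaw": 0,"grip": 0}
    - {"x": 0,"y": 0,"z": 0,"yaw": 0,"grip": 0}
    - {"x": 0,"y": 0,"z": 0,"yaw": 0,"grip": 0}
    - {"x": 0,"y": 0,"z": 0,"yaw": 0,"grip": 0}
    - {"x": 0,"y": 0,"z": 0,"yaw": 0,"grip": 0}
    - {"x": 0,"y": 0,"z": 0,"yaw": 0,"grip": 0}
    - {"x": 0,"y": 0,"z": 0,"yaw": 0,"grip": 0}

```text
time_s: 2.32
eef_pos: [0.514, 0.2309, 0.1406]
orientation: [-1.567, 0.122, -0.122]
ft_force: [-0.5, 0.3, 0.5]
grip_width: 0.178
```

```bash
python3 - <<'E'
from h import *
st();print(jaw())
E
```

```text
t 2.32 tcp [0.514  0.2309 0.1406] rv [-1.567  0.122 -0.122] F [-0.5  0.3  0.5] g 0.178 q [-0.91  0.36  0.46  1.96 -0.2   0.87 -0.5 ]
-8.936322908913578
```

>>> send_rows:
  series:
    - {"x": 0,"y": 0,"z": 0,"yaw": 0,"grip": 0}
    - {"x": 0,"y": 0,"z": 0,"yaw": 0,"grip": 0}
    - {"x": 0,"y": 0,"z": 0,"yaw": 0,"grip": 0}
    - {"x": 0,"y": 0,"z": 0,"yaw": 0,"grip": 0}

```text
time_s: 2.65
eef_pos: [0.513, 0.231, 0.1404]
orientation: [-1.567, 0.124, -0.121]
ft_force: [-6.6, 0.9, 6.9]
grip_width: 0.125
```

>>> send_rows:
  series:
    - {"x": 0.44,"y": -0.07,"z": 0.7,"yaw": 0,"grip": 0}
    - {"x": 0.5,"y": -0.08,"z": 0.66,"yaw": 0,"grip": 0}
    - {"x": 0.55,"y": -0.09,"z": 0.61,"yaw": 0,"grip": 0}
    - {"x": 0.6,"y": -0.1,"z": 0.56,"yaw": 0,"grip": 0}
    - {"x": 0.65,"y": -0.1,"z": 0.5,"yaw": 0,"grip": 0}
    - {"x": 0.69,"y": -0.11,"z": 0.45,"yaw": 0,"grip": 0}

```text
time_s: 3.15
eef_pos: [0.5471, 0.2255, 0.1751]
orientation: [-1.568, 0.125, -0.12]
ft_force: [-8.0, -0.3, 1.7]
grip_width: 0.13
```

>>> send_rows:
  series:
    - {"x": 0.73,"y": -0.12,"z": 0.38,"yaw": 0,"grip": 0}
    - {"x": 0.76,"y": -0.12,"z": 0.32,"yaw": 0,"grip": 0}
    - {"x": 0.78,"y": -0.12,"z": 0.25,"yaw": 0,"grip": 0}
    - {"x": 0.8,"y": -0.13,"z": 0.18,"yaw": 0,"grip": 0}
    - {"x": 0.81,"y": -0.13,"z": 0.11,"yaw": 0,"grip": 0}
    - {"x": 0.82,"y": -0.13,"z": 0.04,"yaw": 0,"grip": 0}
    - {"x": 0.82,"y": -0.13,"z": -0.04,"yaw": 0,"grip": 0}
    - {"x": 0.81,"y": -0.13,"z": -0.11,"yaw": 0,"grip": 0}
    - {"x": 0.8,"y": -0.13,"z": -0.18,"yaw": 0,"grip": 0}
    - {"x": 0.78,"y": -0.12,"z": -0.25,"yaw": 0,"grip": 0}

```text
time_s: 3.98
eef_pos: [0.6281, 0.2123, 0.1817]
orientation: [-1.568, 0.123, -0.122]
ft_force: [-3.1, -2.3, -4.8]
grip_width: 0.128
```

>>> send_rows:
  series:
    - {"x": 0.76,"y": -0.12,"z": -0.32,"yaw": 0,"grip": 0}
    - {"x": 0.73,"y": -0.12,"z": -0.38,"yaw": 0,"grip": 0}
    - {"x": 0.69,"y": -0.11,"z": -0.45,"yaw": 0,"grip": 0}
    - {"x": 0.65,"y": -0.1,"z": -0.5,"yaw": 0,"grip": 0}
    - {"x": 0.6,"y": -0.1,"z": -0.56,"yaw": 0,"grip": 0}
    - {"x": 0.55,"y": -0.09,"z": -0.61,"yaw": 0,"grip": 0}
    - {"x": 0.5,"y": -0.08,"z": -0.66,"yaw": 0,"grip": 0}
    - {"x": 0.4,"y": -0.07,"z": -0.6,"yaw": 0,"grip": 0}
    - {"x": 0,"y": 0,"z": 0,"yaw": 0,"grip": 0}
    - {"x": 0,"y": 0,"z": 0,"yaw": 0,"grip": 0}

```text
time_s: 4.82
eef_pos: [0.6754, 0.2046, 0.14]
orientation: [-1.568, 0.125, -0.12]
ft_force: [-6.6, -2.7, -6.5]
grip_width: 0.126
```

>>> send_rows:
  series:
    - {"x": 0,"y": 0,"z": 0,"yaw": 0,"grip": 4}
    - {"x": 0,"y": 0,"z": 0,"yaw": 0,"grip": 4}
    - {"x": 0,"y": 0,"z": 0,"yaw": 0,"grip": 4}
    - {"x": 0,"y": 0,"z": 0,"yaw": 0,"grip": 4}
    - {"x": 0,"y": 0,"z": 3.5,"yaw": 0,"grip": 4}
    - {"x": 0,"y": 0,"z": 3.5,"yaw": 0,"grip": 4}
    - {"x": 0,"y": 0,"z": 3.5,"yaw": 0,"grip": 4}
    - {"x": -3,"y": -0.5,"z": 2.5,"yaw": 0,"grip": 4}
    - {"x": -4,"y": -0.5,"z": 0.5,"yaw": 0,"grip": 4}
    - {"x": -4,"y": -0.5,"z": 0,"yaw": 0,"grip": 4}
    - {"x": -4,"y": -0.5,"z": 0,"yaw": 0,"grip": 4}
    - {"x": -3,"y": -0.5,"z": 0,"yaw": 0,"grip": 4}

```text
time_s: 5.82
eef_pos: [0.4938, 0.1797, 0.2766]
orientation: [-1.566, 0.122, -0.122]
ft_force: [0.7, 0.6, 0.8]
grip_width: 0.428
```

>>> send_rows:
  series:
    - {"x": 0,"y": 0,"z": 0,"yaw": 0,"grip": 4}
    - {"x": 0,"y": 0,"z": 0,"yaw": 0,"grip": 4}
    - {"x": 0,"y": 0,"z": 0,"yaw": 0,"grip": 4}

```text
time_s: 6.07
eef_pos: [0.497, 0.1803, 0.2771]
orientation: [-1.566, 0.121, -0.123]
ft_force: [0.8, -0.0, 0.0]
grip_width: 0.427
```

```bash
python3 - <<'E'
from h import *
st();print(jaw());c=cap('wrist','w2');np.savez('w2.npz',**c)
t=cap('top','t2');np.savez('t2.npz',**t)
for n in('w2','t2'):
    W=world(dict(np.load(n+'.npz')));Z=W[...,2]
    ang=np.radians(-9.1);ex=np.array([np.cos(ang),np.sin(ang)]);ey=np.array([-ex[1],ex[0]])
    o=np.array([.5135,.2305]);cx=(W[...,:2]-o)@ex;cy=(W[...,:2]-o)@ey
    m=(Z>.028)&(Z<.066)&(abs(cx)<.08)&(abs(cy)<.145)
    k,l,q,_=cv2.connectedComponentsWithStats(m.astype(np.uint8))
    for i in range(1,k):
        if q[i,4]>25:
            s=l==i;print(n,q[i,:5],'cx',np.round(np.percentile(cx[s],[5,50,95])*1e3,1),'cy',np.round(np.percentile(cy[s],[2,50,98])*1e3,1),'z',np.round(np.percentile(Z[s],[2,50,98]),3))
    m=(Z>.07)&(Z<.08)&(abs(cx)<.1)&(abs(cy)<.16); 
    for f,nm in((cx<-.075,'front'),(cy>.14,'L'),(cy<-.14,'R'),(cx>.08,'back')):
        s=m&f
        if s.sum()>20: print(n,nm,s.sum(),np.round(np.percentile(cx[s],[2,50,98])*1e3,1),np.round(np.percentile(cy[s],[2,50,98])*1e3,1))
E
```

```text
t 6.07 tcp [0.497  0.1803 0.2771] rv [-1.566  0.121 -0.123] F [ 0.8 -0.   0. ] g 0.427 q [-0.92  0.14  0.51  1.89 -0.07  1.14 -0.55]
-8.920837333358923
w2 [ 213    0  154   38 1387] cx [-69.6  -4.1  69.4] cy [111.4 140.8 141.5] z [0.029 0.04  0.057]
w2 [223  66  10  33 271] cx [-70.1 -66.  -64.5] cy [44.2 60.8 77.7] z [0.029 0.048 0.059]
w2 [299  69   6  29 166] cx [12.4 15.  18.1] cy [46.6 61.6 75.2] z [0.036 0.04  0.041]
w2 [226 126   9  31 239] cx [-70.4 -66.3 -64.7] cy [-21.5  -3.8  12.7] z [0.029 0.047 0.059]
w2 [297 129   7  26 135] cx [12.3 14.9 17.5] cy [-19.4  -4.1   9.9] z [0.038 0.04  0.041]
w2 [228 180   9  30 214] cx [-70.5 -66.7 -65. ] cy [-87.3 -67.6 -53.3] z [0.029 0.047 0.059]
w2 [296 182   6  26 131] cx [12.3 14.9 17.5] cy [-85.6 -70.1 -55.9] z [0.029 0.04  0.041]
w2 [230 229   8  17 106] cx [-70.7 -67.1 -65.1] cy [-135.3 -124.5 -118.9] z [0.029 0.044 0.053]
w2 [296 232   5  20  96] cx [12.2 14.8 17.6] cy [-144.3 -131.3 -121.8] z [0.031 0.04  0.042]
w2 front 1748 [-95.9 -88.2 -85.4] [-141.5   18.5  128.2]
w2 R 410 [-90.  -12.   65.4] [-154.9 -151.5 -141.6]
t2 [213 201  12   4  30] cx [14.8 17.4 20.6] cy [-85.4 -71.9 -56.8] z [0.032 0.039 0.042]
t2 [207 231  14   4  31] cx [-67.8 -65.4 -62.5] cy [-86.9 -73.  -53.8] z [0.037 0.05  0.059]
t2 front 89 [-93.5 -86.4 -77.8] [-154.2 -105.5  -70.4]
t2 R 135 [-86.9  -6.9  74.1] [-155.6 -152.8 -145. ]
```

View pics/w2.png

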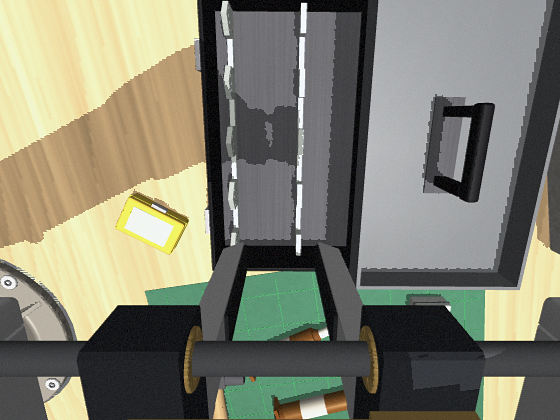

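The tray stays back, with its handle at (470,150). The plate teeth are near column 228 and the rest teeth near column 298. Next I'll fix the case frame and find the barrels.

```bash
cat >> h.py <<'E'
A=np.radians(-9.2);EX=np.array([np.cos(A),np.sin(A)]);EY=np.array([-EX[1],EX[0]]);O=np.array([.5128,.2259])
def seat(i): return O+EX*-.0195+EY*(-.099+.066*(i-1))
def raised(c,zmin=.020,zmax=.034,amin=80,reg=(.38,.75,-.5,.02)):
    """list of raised clusters (mat area): world points"""
    W=world(c);X,Y,Z=W[...,0],W[...,1],W[...,2]
    m=(Z>zmin)&(Z<zmax)&(X>reg[0])&(X<reg[1])&(Y>reg[2])&(Y<reg[3])
    n,l,q,_=cv2.connectedComponentsWithStats(m.astype(np.uint8))
    return [W[l==i] for i in range(1,n) if q[i,4]>=amin]
def barrel(c,near=None,**k):
    W=world(c)
    for P in raised(c,**k):
        r=rect(P);s=sorted(r[1])
        if not(90<s[1]<150 and s[0]<55): continue
        B=P[:,:2];u=np.linalg.svd(B-B.mean(0),full_matrices=False)[2][0]
        u=u*np.sign(u[0])
        t=(B-B.mean(0))@u;n=np.array([-u[1],u[0]])
        w=(B-B.mean(0))@n
        # axis from body only, away from the ends
        k=(t>np.percentile(t,20))&(t<np.percentile(t,95))
        p=np.polyfit(t[k],w[k],1); lo,hi=np.percentile(t,[.7,99.3])
        wl=np.ptp(w[t<lo+.012]);wh=np.ptp(w[t>hi-.012]); fl=wl>wh
        tm=(lo+hi)/2+(.003 if fl else -.003)
        d=u+p[0]*n;ctr=B.mean(0)+tm*u+np.polyval(p,tm)*n
        print('barrel mid',np.round(ctr,4),'ang',round(np.degrees(np.arctan2(d[1],d[0])),1),'len',round(hi-lo,4),'flange rear',fl,round(wl,3),round(wh,3),len(P))
def tins(c,**k):
    for P in raised(c,zmin=.024,amin=150,**k):
        r=rect(P);s=sorted(r[1])
        if 40<s[0]<60 and 70<s[1]<90: print('tin/box',r,len(P),np.round(np.median(P[:,2]),3))
E
python3 - <<'E'
from h import *
for n in('top0','t2'):
    c=dict(np.load(n+'.npz'));print(n);barrel(c);tins(c)
for i in range(1,5):print(i,np.round(seat(i),4))
print(np.round(O+EX*.165,4))
E
```

```text
top0
barrel mid [ 0.4991 -0.1976] ang 7.1 len 0.1302 flange rear True 0.045 0.015 418
barrel mid [ 0.4573 -0.4121] ang -9.9 len 0.1247 flange rear True 0.047 0.023 414
barrel mid [ 0.4607 -0.0822] ang 16.8 len 0.1229 flange rear True 0.046 0.023 409
tin/box (array([ 679.3, -181.8]), array([79.6, 51.5]), 78.9) 483 0.028
tin/box (array([679.8, -72.4]), array([79.6, 50. ]), 81.6) 476 0.028
tin/box (array([ 537.8, -301.4]), array([50. , 79.5]), 52.6) 487 0.028
t2
barrel mid [ 0.4954 -0.1981] ang 6.7 len 0.1227 flange rear True 0.047 0.025 410
barrel mid [ 0.4661 -0.0806] ang 16.4 len 0.1341 flange rear True 0.046 0.008 412
barrel mid [ 0.4568 -0.4118] ang -9.4 len 0.1239 flange rear True 0.047 0.024 416
tin/box (array([ 679.1, -181.8]), array([80.6, 50.1]), 80.7) 469 0.028
tin/box (array([678.8, -72.1]), array([80.2, 51.4]), 79.6) 471 0.028
tin/box (array([ 538.4, -301.6]), array([49.9, 79.7]), 52.4) 485 0.027
1 [0.4777 0.1313]
2 [0.4883 0.1964]
3 [0.4988 0.2616]
4 [0.5094 0.3267]
[0.6757 0.1995]
```

>>> send_rows:
  series:
    - {"x": -0.37,"y": -2.62,"z": -0.8,"yaw": -0.1127,"grip": 5.5}
    - {"x": -0.37,"y": -2.62,"z": -0.8,"yaw": -0.1127,"grip": 5.5}
    - {"x": -0.37,"y": -2.62,"z": -0.8,"yaw": -0.1127,"grip": 5.5}
    - {"x": -0.37,"y": -2.62,"z": -0.8,"yaw": -0.1127,"grip": 5.5}
    - {"x": -0.37,"y": -2.62,"z": -1.3,"yaw": -0.1127,"grip": 5.5}
    - {"x": -0.37,"y": -2.62,"z": -1.3,"yaw": -0.1127,"grip": 5.5}
    - {"x": -0.37,"y": -2.62,"z": -1.3,"yaw": -0.1127,"grip": 5.5}
    - {"x": -0.37,"y": -2.62,"z": -1.3,"yaw": -0.1127,"grip": 5.5}
    - {"x": -0.37,"y": -2.62,"z": -1.3,"yaw": -0.1127,"grip": 5.5}
    - {"x": -0.37,"y": -2.62,"z": -1.3,"yaw": -0.1127,"grip": 5.5}
    - {"x": 0,"y": 0,"z": 0,"yaw": 0,"grip": 5.5}
    - {"x": 0,"y": 0,"z": 0,"yaw": 0,"grip": 5.5}

```text
time_s: 7.17
eef_pos: [0.4592, -0.084, 0.1659]
orientation: [-1.333, 0.998, -0.997]
ft_force: [-0.1, 0.4, 0.1]
grip_width: 0.588
```

>>> send_rows:
  series:
    - {"x": 0,"y": 0,"z": 0,"yaw": 0,"grip": 5.5}
    - {"x": 0,"y": 0,"z": 0,"yaw": 0,"grip": 5.5}

```text
time_s: 7.33
eef_pos: [0.46, -0.0816, 0.1667]
orientation: [-1.332, 0.993, -0.994]
ft_force: [0.1, -0.7, -0.2]
grip_width: 0.585
```

```bash
sed -i 's/tm=(lo+hi).*/tm=lo+.0635 if fl else hi-.0635/' h.py; python3 - <<'E'
from h import *
st();print(jaw());c=cap('wrist','w3');np.savez('w3.npz',**c);barrel(c)
t=cap('top','t3');barrel(t);tins(t)
E
```

```text
t 7.33 tcp [ 0.46   -0.0816  0.1667] rv [-1.332  0.993 -0.994] F [ 0.1 -0.7 -0.2] g 0.585 q [-0.66  0.18  0.79  2.15 -0.16  0.88 -1.06]
-73.40339321356535
barrel mid [ 0.4589 -0.0826] ang 16.9 len 0.1351 flange rear True 0.047 0.008 3503
barrel mid [ 0.492 -0.197] ang 7.0 len 0.1308 flange rear True 0.049 0.019 3485
barrel mid [ 0.4569 -0.4119] ang -9.3 len 0.1369 flange rear True 0.045 0.009 421
tin/box (array([ 680.1, -181.6]), array([79.1, 50.1]), 79.1) 467 0.028
tin/box (array([677.8, -72. ]), array([79.4, 54.4]), 82.0) 482 0.028
tin/box (array([ 537.4, -301.4]), array([50.8, 80.7]), 50.5) 467 0.028
```

View pics/w3.png

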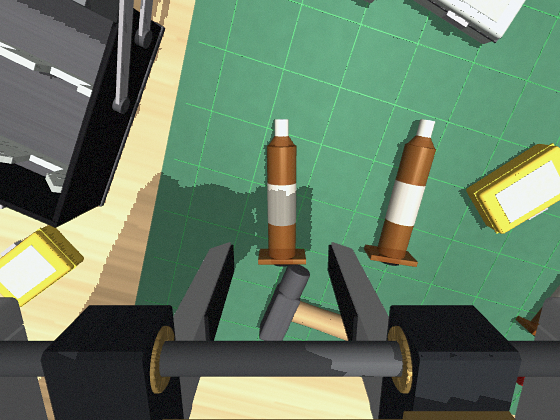

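The barrel lies at (282,200), square between the jaws, and the hammer head sits just behind its flange. I'm descending to grip it.

>>> send_rows:
  series:
    - {"x": -0.3,"y": -0.15,"z": -3.3,"yaw": 0,"grip": 5.5}
    - {"x": 0,"y": 0,"z": -3.3,"yaw": 0,"grip": 5.5}
    - {"x": 0,"y": 0,"z": -3.3,"yaw": 0,"grip": 5.5}
    - {"x": 0,"y": 0,"z": -2.8,"yaw": 0,"grip": 5.5}
    - {"x": 0,"y": 0,"z": -1.5,"yaw": 0,"grip": 5.5}
    - {"x": 0,"y": 0,"z": -0.7,"yaw": 0,"grip": 5.5}
    - {"x": 0,"y": 0,"z": 0,"yaw": 0,"grip": 5.5}
    - {"x": 0,"y": 0,"z": 0,"yaw": 0,"grip": 5.5}

```text
time_s: 8.1
eef_pos: [0.4567, -0.0836, 0.0181]
orientation: [-1.331, 0.994, -0.995]
ft_force: [0.5, 0.4, -0.1]
grip_width: 0.586
```

>>> send_rows:
  series:
    - {"x": 0,"y": 0,"z": 0,"yaw": 0,"grip": 0}
    - {"x": 0,"y": 0,"z": 0,"yaw": 0,"grip": 0}
    - {"x": 0,"y": 0,"z": 0,"yaw": 0,"grip": 0}
    - {"x": 0,"y": 0,"z": 0,"yaw": 0,"grip": 0}
    - {"x": 0,"y": 0,"z": 0,"yaw": 0,"grip": 0}
    - {"x": 0,"y": 0,"z": 0,"yaw": 0,"grip": 0}
    - {"x": 0,"y": 0,"z": 0,"yaw": 0,"grip": 0}

```text
time_s: 8.68
eef_pos: [0.4566, -0.0835, 0.0179]
orientation: [-1.331, 0.994, -0.995]
ft_force: [-0.9, 1.6, 9.1]
grip_width: 0.286
```

>>> send_rows:
  series:
    - {"x": 0,"y": 0,"z": 1.5,"yaw": 0,"grip": 0}
    - {"x": 0,"y": 0,"z": 3,"yaw": 0,"grip": 0}
    - {"x": 0,"y": 0,"z": 3.5,"yaw": 0,"grip": 0}
    - {"x": 0,"y": 0,"z": 3.5,"yaw": 0,"grip": 0}
    - {"x": 0,"y": 0,"z": 3.5,"yaw": 0,"grip": 0}
    - {"x": 0,"y": 0,"z": 3,"yaw": 0,"grip": 0}
    - {"x": 0,"y": 0,"z": 0,"yaw": 0,"grip": 0}

```text
time_s: 9.27
eef_pos: [0.4584, -0.0841, 0.2022]
orientation: [-1.326, 0.991, -0.998]
ft_force: [0.8, -0.0, -0.4]
grip_width: 0.287
```

>>> send_rows:
  series:
    - {"x": 0.26,"y": 2.68,"z": 0,"yaw": -0.056,"grip": 0}
    - {"x": 0.26,"y": 2.69,"z": 0,"yaw": -0.056,"grip": 0}
    - {"x": 0.26,"y": 2.69,"z": 0,"yaw": -0.056,"grip": 0}
    - {"x": 0.26,"y": 2.69,"z": 0,"yaw": -0.056,"grip": 0}
    - {"x": 0.27,"y": 2.69,"z": 0,"yaw": -0.056,"grip": 0}
    - {"x": 0.27,"y": 2.69,"z": 0,"yaw": -0.056,"grip": 0}
    - {"x": 0.27,"y": 2.69,"z": 0,"yaw": -0.057,"grip": 0}
    - {"x": 0.26,"y": 2.68,"z": 0,"yaw": -0.057,"grip": 0}
    - {"x": 0,"y": 0,"z": 0,"yaw": 0,"grip": 0}
    - {"x": 0,"y": 0,"z": 0,"yaw": 0,"grip": 0}
    - {"x": 0,"y": 0,"z": 0,"yaw": 0,"grip": 0}

```text
time_s: 10.18
eef_pos: [0.477, 0.1308, 0.197]
orientation: [-1.129, 1.327, -1.327]
ft_force: [-0.5, -0.8, -2.0]
grip_width: 0.289
```

```bash
python3 - <<'E'
from h import *
st();print(jaw());c=cap('wrist','w4');np.savez('w4.npz',**c)
W=world(c);cx=(W[...,:2]-O)@EX;cy=(W[...,:2]-O)@EY;Z=W[...,2]
m=(Z>.028)&(Z<.066)&(abs(cx)<.08)&(abs(cy)<.145)
k,l,q,_=cv2.connectedComponentsWithStats(m.astype(np.uint8))
for i in range(1,k):
    if q[i,4]>60:
        s=l==i;print(q[i,:5],'cx',np.round(np.percentile(cx[s],[5,50,95])*1e3,1),'cy',np.round(np.percentile(cy[s],[2,50,98])*1e3,1),'z',np.round(np.percentile(Z[s],[2,50,98]),3))
m=(Z>.16)&(Z<.30);k,l,q,_=cv2.connectedComponentsWithStats(m.astype(np.uint8))
for i in range(1,k):
    if q[i,4]>300:
        s=l==i;print('held',q[i,:5],'cx',np.round(np.percentile(cx[s],[1,50,99])*1e3,1),'cy',np.round(np.percentile(cy[s],[2,50,98])*1e3,1),'z',np.round(np.percentile(Z[s],[2,50,98]),3))
E
```

```text
t 10.18 tcp [0.477  0.1308 0.197 ] rv [-1.129  1.327 -1.327] F [-0.5 -0.8 -2. ] g 0.289 q [-1.06  0.18  0.75  2.06 -0.15  0.96 -1.96]
-99.25702530541318
[ 27 157  38   9 281] cx [12.6 15.6 18.4] cy [116.2 127.4 144. ] z [0.029 0.039 0.041]
[ 94 157  37   8 281] cx [12.5 15.6 18.3] cy [50.5 63.9 80.1] z [0.03  0.039 0.041]
[162 157  35   8 267] cx [12.5 15.7 18.2] cy [-15.3  -1.5  14. ] z [0.03  0.04  0.041]
[231 157  31   8 225] cx [12.5 16.2 18.2] cy [-78.5 -65.1 -51.8] z [0.031 0.04  0.041]
[299 157  29   8 210] cx [12.4 16.2 18. ] cy [-144.4 -132.  -119.4] z [0.03  0.04  0.041]
[ 39 235  42  17 472] cx [-69.9 -65.1 -64.3] cy [114.  126.3 143.6] z [0.029 0.044 0.059]
[103 235  40  17 487] cx [-70.  -65.1 -64.4] cy [48.2 62.3 81.9] z [0.029 0.044 0.058]
[167 234  38  18 477] cx [-70.  -65.2 -64.5] cy [-17.6  -2.3  16.2] z [0.029 0.044 0.059]
[231 235  24  13 238] cx [-69.1 -65.1 -64.5] cy [-71.6 -59.2 -48.8] z [0.029 0.043 0.054]
[307 235  19  12 179] cx [-68.  -65.1 -64.6] cy [-144.9 -136.8 -127.1] z [0.029 0.043 0.053]
held [    0   118   560   302 42411] cx [-56.4   5.8  51.4] cy [-172.1  -99.2  -26.6] z [0.197 0.288 0.299]
```

View pics/w4.png

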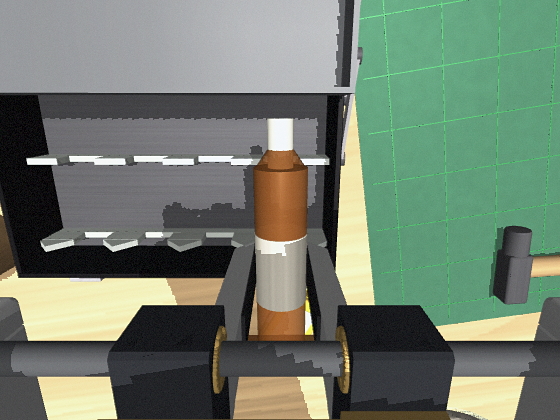

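```bash
sed -i 's/O=np.array(\[.5128,.2259\])/O=np.array([.5127,.2253])/' h.py; cat >> h.py <<'E'
def held(c,z):
    """nose tip and shoulder in case frame of a barrel held with axis at height ~z"""
    W=world(c);cx=(W[...,:2]-O)@EX;cy=(W[...,:2]-O)@EY;Z=W[...,2]
    s=get_state()['eef_pos'][:2]; ty=(s-O)@EY; tx=(s-O)@EX
    m=(abs(cy-ty)<.013)&(abs(Z-z)<.02)&(cx>tx)&(cx<tx+.12)
    print('tcp case',np.round([tx,ty],4),'nose tip',np.round(np.percentile(cx[m],99.5),4),'=> mid',np.round(np.percentile(cx[m],99.5)-.079,4),'tip cy',np.round(np.median(cy[m&(cx>tx+.06)]),4), 'z tip',np.round(np.percentile(Z[m&(cx>tx+.062)],95),4),'z body top',np.round(np.percentile(Z[m&(cx<tx+.045)&(cx>tx+.02)],95),4))
E
python3 - <<'E'
from h import *
held(dict(np.load('w4.npz')),.193); 
for i in range(1,5):print(i,np.round(seat(i),4))
E
```

```text
tcp case [-0.02   -0.0994] nose tip 0.0583 => mid -0.0207 tip cy -0.0986 z tip 0.2001 z body top 0.2073
1 [0.4776 0.1307]
2 [0.4882 0.1958]
3 [0.4987 0.261 ]
4 [0.5093 0.3261]
```

>>> send_rows:
  series:
    - {"x": 0.12,"y": 0,"z": -3.5,"yaw": 0,"grip": 0}
    - {"x": 0,"y": 0,"z": -3.5,"yaw": 0,"grip": 0}
    - {"x": 0,"y": 0,"z": -3,"yaw": 0,"grip": 0}
    - {"x": 0,"y": 0,"z": -1.5,"yaw": 0,"grip": 0}
    - {"x": 0,"y": 0,"z": -0.8,"yaw": 0,"grip": 0}
    - {"x": 0,"y": 0,"z": -0.8,"yaw": 0,"grip": 0}
    - {"x": 0,"y": 0,"z": -0.8,"yaw": 0,"grip": 0}
    - {"x": 0,"y": 0,"z": -0.8,"yaw": 0,"grip": 0}

```text
time_s: 10.9
eef_pos: [0.4792, 0.1314, 0.0507]
orientation: [-1.126, 1.327, -1.328]
ft_force: [-0.1, -0.8, -1.0]
grip_width: 0.29
```

>>> send_rows:
  series:
    - {"x": 0,"y": 0,"z": -0.5,"yaw": 0,"grip": 0}
    - {"x": 0,"y": 0,"z": -0.4,"yaw": 0,"grip": 0}
    - {"x": 0,"y": 0,"z": -0.3,"yaw": 0,"grip": 0}
    - {"x": 0,"y": 0,"z": 0,"yaw": 0,"grip": 0}
    - {"x": 0,"y": 0,"z": 0,"yaw": 0,"grip": 0}

```text
time_s: 11.32
eef_pos: [0.4787, 0.1314, 0.0386]
orientation: [-1.128, 1.328, -1.328]
ft_force: [0.4, -0.5, 0.2]
grip_width: 0.289
```

>>> send_rows:
  series:
    - {"x": 0,"y": 0,"z": -0.1,"yaw": 0,"grip": 0}
    - {"x": 0,"y": 0,"z": -0.1,"yaw": 0,"grip": 0}
    - {"x": 0,"y": 0,"z": 0,"yaw": 0,"grip": 0}
    - {"x": 0,"y": 0,"z": 0,"yaw": 0,"grip": 0}

```text
time_s: 11.65
eef_pos: [0.4789, 0.1315, 0.0375]
orientation: [-1.127, 1.328, -1.327]
ft_force: [-6.6, -2.4, 24.4]
grip_width: 0.295
```

>>> send_rows:
  series:
    - {"x": 0,"y": 0,"z": 0,"yaw": 0,"grip": 5}
    - {"x": 0,"y": 0,"z": 0,"yaw": 0,"grip": 5}
    - {"x": 0,"y": 0,"z": 0,"yaw": 0,"grip": 5}
    - {"x": 0,"y": 0,"z": 0,"yaw": 0,"grip": 5}
    - {"x": 0,"y": 0,"z": 0,"yaw": 0,"grip": 5}
    - {"x": 0,"y": 0,"z": 3,"yaw": 0,"grip": 5}
    - {"x": 0,"y": 0,"z": 4,"yaw": 0,"grip": 5}
    - {"x": 0,"y": 0,"z": 4,"yaw": 0,"grip": 5}
    - {"x": 0,"y": 0,"z": 4,"yaw": 0,"grip": 5}

```text
time_s: 12.4
eef_pos: [0.4781, 0.1306, 0.1878]
orientation: [-1.129, 1.328, -1.329]
ft_force: [1.0, 1.5, 0.1]
grip_width: 0.532
```

```bash
cat >> h.py <<'E'
def seated(c):
    W=world(c);cx=(W[...,:2]-O)@EX;cy=(W[...,:2]-O)@EY;Z=W[...,2]
    for i in range(4):
        y=-.099+.066*i; m=(abs(cy-y)<.02)&(abs(cx)<.082)&(Z>.012)&(Z<.07)
        b=m&(abs(cy-y)<.003)&(cx>-.05)&(cx<.035)&(Z>.03)
        f=m&(cx<-.058)&(abs(cy-y)<.006)&(cx>-.082)&(Z>.03)
        n=m&(cx>.04)&(abs(cy-y)<.004)&(Z>.02)
        q=lambda a,p:np.round(np.percentile(a,p)*1e3,1) if a.size>4 else None
        print('seat',i+1,'body top',q(Z[b],50),b.sum(),'flange cx',q(cx[f],[5,95]),'z',q(Z[f],[50,95]),f.sum(),'nose tip cx',q(cx[n],99),'z',q(Z[n],90),n.sum())
E
python3 - <<'E'
from h import *
s=st();print(jaw());c=cap('wrist','w5');t=cap('top','t5');np.savez('w5.npz',**c)
seated(c);print('top');seated(t);barrel(t);tins(t)
E
```

```text
t 12.4 tcp [0.4781 0.1306 0.1878] rv [-1.129  1.328 -1.329] F [1.  1.5 0.1] g 0.532 q [-1.07  0.2   0.78  2.07 -0.18  0.94 -1.94]
-99.34697025844764
seat 1 body top 47.7 527 flange cx [-81.  -59.5] z [47.3 48.8] 253 nose tip cx 60.3 z 42.3 213
seat 2 body top None 0 flange cx None z None 0 nose tip cx None z None 0
seat 3 body top None 0 flange cx None z None 0 nose tip cx None z None 0
seat 4 body top None 0 flange cx None z None 0 nose tip cx None z None 0
top
seat 1 body top None 0 flange cx None z None 0 nose tip cx None z None 3
seat 2 body top None 0 flange cx None z None 0 nose tip cx None z None 0
seat 3 body top None 0 flange cx None z None 0 nose tip cx None z None 0
seat 4 body top None 0 flange cx None z None 0 nose tip cx None z None 0
barrel mid [ 0.4945 -0.1984] ang 6.7 len 0.1329 flange rear True 0.047 0.014 414
barrel mid [ 0.4554 -0.4115] ang -9.8 len 0.1236 flange rear True 0.046 0.023 403
tin/box (array([ 678.1, -181.1]), array([80. , 54.1]), 78.0) 477 0.028
tin/box (array([679.7, -72.3]), array([79.4, 50.2]), 81.9) 472 0.028
tin/box (array([ 536.8, -302.5]), array([53.7, 79.1]), 52.6) 489 0.027
```

Barrel 1 is seated: its body top is at 47.7 mm against 48 nominal, and the nose tip at 60 mm. Going for barrel 2.

>>> send_rows:
  series:
    - {"x": 0.13,"y": -3.64,"z": 0,"yaw": 0.0317,"grip": 5.5}
    - {"x": 0.13,"y": -3.64,"z": 0,"yaw": 0.0317,"grip": 5.5}
    - {"x": 0.13,"y": -3.64,"z": 0,"yaw": 0.0317,"grip": 5.5}
    - {"x": 0.13,"y": -3.65,"z": 0,"yaw": 0.0317,"grip": 5.5}
    - {"x": 0.13,"y": -3.64,"z": -0.5,"yaw": 0.0317,"grip": 5.5}
    - {"x": 0.13,"y": -3.64,"z": -1,"yaw": 0.0317,"grip": 5.5}
    - {"x": 0.13,"y": -3.64,"z": -1,"yaw": 0.0317,"grip": 5.5}
    - {"x": 0.13,"y": -3.64,"z": -1,"yaw": 0.0317,"grip": 5.5}
    - {"x": 0.1,"y": -3.64,"z": -0.5,"yaw": 0.0317,"grip": 5.5}
    - {"x": 0,"y": 0,"z": 0,"yaw": 0,"grip": 5.5}
    - {"x": 0,"y": 0,"z": 0,"yaw": 0,"grip": 5.5}
    - {"x": 0,"y": 0,"z": 0,"yaw": 0,"grip": 5.5}

```text
time_s: 13.5
eef_pos: [0.4896, -0.1964, 0.1461]
orientation: [-1.265, 1.119, -1.118]
ft_force: [-0.3, 0.1, 0.1]
grip_width: 0.588
```

```bash
python3 - <<'E'
from h import *
st();print(jaw());c=cap('wrist','w6');np.savez('w6.npz',**c);barrel(c,amin=800)
E
```

```text
t 13.5 tcp [ 0.4896 -0.1964  0.1461] rv [-1.265  1.119 -1.118] F [-0.3  0.1  0.1] g 0.588 q [-0.39  0.35  0.79  2.04 -0.32  0.88 -0.86]
-83.01206777338106
barrel mid [ 0.4927 -0.1994] ang 7.1 len 0.1346 flange rear True 0.048 0.013 3991
barrel mid [ 0.4605 -0.4106] ang -10.0 len 0.1301 flange rear True 0.03 0.009 2959
```

>>> send_rows:
  series:
    - {"x": 0.05,"y": -0.25,"z": -3.3,"yaw": 0,"grip": 5.5}
    - {"x": 0,"y": 0,"z": -3.3,"yaw": 0,"grip": 5.5}
    - {"x": 0,"y": 0,"z": -3,"yaw": 0,"grip": 5.5}
    - {"x": 0,"y": 0,"z": -2,"yaw": 0,"grip": 5.5}
    - {"x": 0,"y": 0,"z": -1.2,"yaw": 0,"grip": 5.5}
    - {"x": 0,"y": 0,"z": 0,"yaw": 0,"grip": 5.5}
    - {"x": 0,"y": 0,"z": 0,"yaw": 0,"grip": 5.5}

```text
time_s: 14.13
eef_pos: [0.4907, -0.1983, 0.0189]
orientation: [-1.265, 1.118, -1.117]
ft_force: [0.1, -0.6, 0.7]
grip_width: 0.584
```

>>> send_rows:
  series:
    - {"x": 0,"y": 0,"z": 0,"yaw": 0,"grip": 0}
    - {"x": 0,"y": 0,"z": 0,"yaw": 0,"grip": 0}
    - {"x": 0,"y": 0,"z": 0,"yaw": 0,"grip": 0}
    - {"x": 0,"y": 0,"z": 0,"yaw": 0,"grip": 0}
    - {"x": 0,"y": 0,"z": 0,"yaw": 0,"grip": 0}
    - {"x": 0,"y": 0,"z": 0,"yaw": 0,"grip": 0}
    - {"x": 0,"y": 0,"z": 0,"yaw": 0,"grip": 0}

```text
time_s: 14.72
eef_pos: [0.4908, -0.1988, 0.019]
orientation: [-1.264, 1.117, -1.118]
ft_force: [-0.4, 0.6, 9.7]
grip_width: 0.288
```

>>> send_rows:
  series:
    - {"x": 0,"y": 0,"z": 1.5,"yaw": 0,"grip": 0}
    - {"x": 0,"y": 0,"z": 3,"yaw": 0,"grip": 0}
    - {"x": 0,"y": 0,"z": 3.5,"yaw": 0,"grip": 0}
    - {"x": 0,"y": 0,"z": 3.5,"yaw": 0,"grip": 0}
    - {"x": 0,"y": 0,"z": 3.5,"yaw": 0,"grip": 0}
    - {"x": 0,"y": 0,"z": 3,"yaw": 0,"grip": 0}
    - {"x": 0,"y": 0,"z": 0,"yaw": 0,"grip": 0}
    - {"x": 0,"y": 0,"z": 0,"yaw": 0,"grip": 0}

```text
time_s: 15.38
eef_pos: [0.4912, -0.1987, 0.1998]
orientation: [-1.262, 1.116, -1.119]
ft_force: [0.5, 0.1, -0.8]
grip_width: 0.289
```

>>> send_rows:
  series:
    - {"x": -0.03,"y": 3.58,"z": 0,"yaw": -0.0257,"grip": 0}
    - {"x": -0.03,"y": 3.58,"z": 0,"yaw": -0.0257,"grip": 0}
    - {"x": -0.03,"y": 3.59,"z": 0,"yaw": -0.0257,"grip": 0}
    - {"x": -0.03,"y": 3.59,"z": 0,"yaw": -0.0257,"grip": 0}
    - {"x": -0.03,"y": 3.59,"z": 0,"yaw": -0.0257,"grip": 0}
    - {"x": -0.03,"y": 3.59,"z": 0,"yaw": -0.0257,"grip": 0}
    - {"x": -0.03,"y": 3.59,"z": 0,"yaw": -0.0257,"grip": 0}
    - {"x": -0.03,"y": 3.59,"z": 0,"yaw": -0.0257,"grip": 0}
    - {"x": -0.03,"y": 3.59,"z": 0,"yaw": -0.0257,"grip": 0}
    - {"x": -0.03,"y": 3.58,"z": 0,"yaw": -0.0257,"grip": 0}
    - {"x": 0,"y": 3.58,"z": 0,"yaw": -0.0257,"grip": 0}
    - {"x": 0,"y": 0,"z": 0,"yaw": 0,"grip": 0}

```text
time_s: 16.38
eef_pos: [0.486, 0.2024, 0.1969]
orientation: [-1.134, 1.322, -1.321]
ft_force: [-0.3, 0.2, -1.4]
grip_width: 0.29
```

>>> send_rows:
  series:
    - {"x": 0,"y": 0,"z": 0,"yaw": 0,"grip": 0}
    - {"x": 0,"y": 0,"z": 0,"yaw": 0,"grip": 0}
    - {"x": 0,"y": 0,"z": 0,"yaw": 0,"grip": 0}

```text
time_s: 16.63
eef_pos: [0.4872, 0.1942, 0.1979]
orientation: [-1.13, 1.327, -1.327]
ft_force: [0.5, -0.5, -1.4]
grip_width: 0.29
```

```bash
python3 - <<'E'
from h import *
s=st();print(jaw());c=cap('wrist','w7');np.savez('w7.npz',**c);held(c,s['eef_pos'][2]-.005); print((seat(2)-s['eef_pos'][:2])*100)
E
```

```text
t 16.63 tcp [0.4872 0.1942 0.1979] rv [-1.13   1.327 -1.327] F [ 0.5 -0.5 -1.4] g 0.29 q [-1.14  0.25  0.75  2.   -0.2   0.97 -2.02]
-99.23072191508642
tcp case [-0.0201 -0.0347] nose tip 0.0583 => mid -0.0207 tip cy -0.0343 z tip 0.1998 z body top 0.2071
[0.09620993 0.16549434]
```

>>> send_rows:
  series:
    - {"x": 0.12,"y": 0.08,"z": -3.5,"yaw": 0,"grip": 0}
    - {"x": 0,"y": 0,"z": -3.5,"yaw": 0,"grip": 0}
    - {"x": 0,"y": 0,"z": -3,"yaw": 0,"grip": 0}
    - {"x": 0,"y": 0,"z": -1.2,"yaw": 0,"grip": 0}
    - {"x": 0,"y": 0,"z": 0,"yaw": 0,"grip": 0}
    - {"x": 0,"y": 0,"z": 0,"yaw": 0,"grip": 0}

```text
time_s: 17.18
eef_pos: [0.4891, 0.1956, 0.0871]
orientation: [-1.129, 1.327, -1.327]
ft_force: [0.8, 0.2, -0.3]
grip_width: 0.289
```

>>> send_rows:
  series:
    - {"x": 0,"y": 0,"z": -0.8,"yaw": 0,"grip": 0}
    - {"x": 0,"y": 0,"z": -0.8,"yaw": 0,"grip": 0}
    - {"x": 0,"y": 0,"z": -0.8,"yaw": 0,"grip": 0}
    - {"x": 0,"y": 0,"z": -0.8,"yaw": 0,"grip": 0}
    - {"x": 0,"y": 0,"z": -0.8,"yaw": 0,"grip": 0}
    - {"x": 0,"y": 0,"z": -0.5,"yaw": 0,"grip": 0}
    - {"x": 0,"y": 0,"z": -0.3,"yaw": 0,"grip": 0}
    - {"x": 0,"y": 0,"z": 0,"yaw": 0,"grip": 0}
    - {"x": 0,"y": 0,"z": 0,"yaw": 0,"grip": 0}

```text
time_s: 17.93
eef_pos: [0.4887, 0.1964, 0.0384]
orientation: [-1.129, 1.326, -1.326]
ft_force: [-1.5, 0.1, 2.1]
grip_width: 0.285
```

>>> send_rows:
  series:
    - {"x": 0,"y": 0,"z": 0,"yaw": 0,"grip": 5}
    - {"x": 0,"y": 0,"z": 0,"yaw": 0,"grip": 5}
    - {"x": 0,"y": 0,"z": 0,"yaw": 0,"grip": 5}
    - {"x": 0,"y": 0,"z": 0,"yaw": 0,"grip": 5}
    - {"x": 0,"y": 0,"z": 0,"yaw": 0,"grip": 5}
    - {"x": 0,"y": 0,"z": 3,"yaw": 0,"grip": 5}
    - {"x": 0,"y": 0,"z": 4,"yaw": 0,"grip": 5}
    - {"x": 0,"y": 0,"z": 4,"yaw": 0,"grip": 5}
    - {"x": 0,"y": 0,"z": 4,"yaw": 0,"grip": 5}
    - {"x": 0,"y": 0,"z": 0,"yaw": 0,"grip": 5}

```text
time_s: 18.77
eef_pos: [0.4916, 0.1971, 0.1948]
orientation: [-1.12, 1.325, -1.325]
ft_force: [0.9, 0.4, -0.4]
grip_width: 0.531
```

```bash
python3 - <<'E'
from h import *
s=st();print(jaw());c=cap('wrist','w8');t=cap('top','t8');np.savez('w8.npz',**c)
seated(c);barrel(t);tins(t)
E
```

```text
t 18.77 tcp [0.4916 0.1971 0.1948] rv [-1.12   1.325 -1.325] F [ 0.9  0.4 -0.4] g 0.531 q [-1.15  0.26  0.77  2.   -0.22  0.96 -2.  ]
-99.20788180839295
seat 1 body top 47.8 532 flange cx [-75.2 -58.8] z [47.3 48.6] 135 nose tip cx 60.2 z 42.3 185
seat 2 body top 47.8 514 flange cx [-79.3 -59. ] z [47.5 48.7] 252 nose tip cx 59.3 z 41.7 188
seat 3 body top None 0 flange cx None z None 0 nose tip cx None z None 0
seat 4 body top None 0 flange cx None z None 0 nose tip cx None z None 0
barrel mid [ 0.4558 -0.4115] ang -9.4 len 0.1202 flange rear True 0.047 0.023 408
tin/box (array([ 677.9, -181.5]), array([79.6, 54.1]), 78.5) 486 0.028
tin/box (array([678.3, -72.1]), array([79.7, 52.6]), 81.2) 490 0.028
tin/box (array([ 537.5, -302.3]), array([52.6, 80.2]), 52.0) 487 0.028
```

>>> send_rows:
  series:
    - {"x": -0.2,"y": -3.8,"z": 0,"yaw": 0,"grip": 5.5}
    - {"x": -0.2,"y": -3.8,"z": 0,"yaw": 0,"grip": 5.5}
    - {"x": -0.2,"y": -3.8,"z": 0,"yaw": 0,"grip": 5.5}
    - {"x": -0.2,"y": -3.8,"z": 0,"yaw": 0,"grip": 5.5}
    - {"x": -0.2,"y": -3.8,"z": 0,"yaw": 0,"grip": 5.5}
    - {"x": -0.2,"y": -3.8,"z": 0,"yaw": 0,"grip": 5.5}
    - {"x": -0.2,"y": -3.8,"z": 0,"yaw": 0,"grip": 5.5}
    - {"x": -0.2,"y": -3.8,"z": 0,"yaw": 0,"grip": 5.5}

```text
time_s: 19.53
eef_pos: [0.4715, -0.1092, 0.1875]
orientation: [-1.131, 1.327, -1.325]
ft_force: [1.6, 0.6, -0.0]
grip_width: 0.587
```

>>> send_rows:
  series:
    - {"x": -0.2,"y": -3.8,"z": -0.5,"yaw": 0,"grip": 5.5}
    - {"x": -0.2,"y": -3.8,"z": -0.5,"yaw": 0,"grip": 5.5}
    - {"x": -0.2,"y": -3.8,"z": -0.5,"yaw": 0,"grip": 5.5}
    - {"x": -0.2,"y": -3.8,"z": -0.5,"yaw": 0,"grip": 5.5}
    - {"x": -0.2,"y": -3.8,"z": -1,"yaw": 0,"grip": 5.5}
    - {"x": -0.2,"y": -3.8,"z": -1,"yaw": 0,"grip": 5.5}
    - {"x": -0.2,"y": -3.8,"z": -0.5,"yaw": 0,"grip": 5.5}
    - {"x": -0.2,"y": -3.8,"z": 0,"yaw": 0,"grip": 5.5}
    - {"x": 0,"y": 0,"z": 0,"yaw": 0,"grip": 5.5}
    - {"x": 0,"y": 0,"z": 0,"yaw": 0,"grip": 5.5}
    - {"x": 0,"y": 0,"z": 0,"yaw": 0,"grip": 5.5}
    - {"x": 0,"y": 0,"z": 0,"yaw": 0,"grip": 5.5}

```text
time_s: 20.53
eef_pos: [0.4567, -0.4102, 0.1426]
orientation: [-1.13, 1.326, -1.324]
ft_force: [0.1, -0.9, 0.1]
grip_width: 0.585
```

```bash
python3 - <<'E'
from h import *
st();print(jaw());c=cap('wrist','w9');np.savez('w9.npz',**c);barrel(c,amin=800)
E
```

```text
t 20.53 tcp [ 0.4567 -0.4102  0.1426] rv [-1.13   1.326 -1.324] F [ 0.1 -0.9  0.1] g 0.585 q [ 0.03  0.53  0.81  1.85 -0.46  0.96 -0.69]
-99.07928798873155
barrel mid [ 0.4548 -0.414 ] ang -9.6 len 0.1338 flange rear True 0.048 0.011 4046
```

>>> send_rows:
  series:
    - {"x": -0.4,"y": -0.25,"z": -3.3,"yaw": 0,"grip": 5.5}
    - {"x": 0,"y": 0,"z": -3.3,"yaw": 0,"grip": 5.5}
    - {"x": 0,"y": 0,"z": -3,"yaw": 0,"grip": 5.5}
    - {"x": 0,"y": 0,"z": -1.8,"yaw": 0,"grip": 5.5}
    - {"x": 0,"y": 0,"z": -1,"yaw": 0,"grip": 5.5}
    - {"x": 0,"y": 0,"z": 0,"yaw": 0,"grip": 5.5}
    - {"x": 0,"y": 0,"z": 0,"yaw": 0,"grip": 5.5}

```text
time_s: 21.17
eef_pos: [0.453, -0.4137, 0.02]
orientation: [-1.13, 1.325, -1.325]
ft_force: [-0.2, -0.2, 1.0]
grip_width: 0.583
```

>>> send_rows:
  series:
    - {"x": 0,"y": 0,"z": 0,"yaw": 0,"grip": 0}
    - {"x": 0,"y": 0,"z": 0,"yaw": 0,"grip": 0}
    - {"x": 0,"y": 0,"z": 0,"yaw": 0,"grip": 0}
    - {"x": 0,"y": 0,"z": 0,"yaw": 0,"grip": 0}
    - {"x": 0,"y": 0,"z": 0,"yaw": 0,"grip": 0}
    - {"x": 0,"y": 0,"z": 0,"yaw": 0,"grip": 0}
    - {"x": 0,"y": 0,"z": 0,"yaw": 0,"grip": 0}

```text
time_s: 21.75
eef_pos: [0.4529, -0.4142, 0.02]
orientation: [-1.129, 1.325, -1.326]
ft_force: [0.2, 1.1, 7.1]
grip_width: 0.289
```

>>> send_rows:
  series:
    - {"x": 0,"y": 0,"z": 1.5,"yaw": 0,"grip": 0}
    - {"x": 0,"y": 0,"z": 3,"yaw": 0,"grip": 0}
    - {"x": 0,"y": 0,"z": 3.5,"yaw": 0,"grip": 0}
    - {"x": 0,"y": 0,"z": 3.5,"yaw": 0,"grip": 0}
    - {"x": 0,"y": 0,"z": 3.5,"yaw": 0,"grip": 0}
    - {"x": 0,"y": 0,"z": 3,"yaw": 0,"grip": 0}
    - {"x": 0,"y": 0,"z": 0,"yaw": 0,"grip": 0}
    - {"x": 0,"y": 0,"z": 0,"yaw": 0,"grip": 0}

```text
time_s: 22.42
eef_pos: [0.4531, -0.4145, 0.2016]
orientation: [-1.128, 1.323, -1.328]
ft_force: [0.3, -0.4, -0.7]
grip_width: 0.29
```

>>> send_rows:
  series:
    - {"x": 0.25,"y": 3.75,"z": 0,"yaw": 0,"grip": 0}
    - {"x": 0.25,"y": 3.75,"z": 0,"yaw": 0,"grip": 0}
    - {"x": 0.25,"y": 3.75,"z": 0,"yaw": 0,"grip": 0}
    - {"x": 0.25,"y": 3.75,"z": 0,"yaw": 0,"grip": 0}
    - {"x": 0.25,"y": 3.75,"z": 0,"yaw": 0,"grip": 0}
    - {"x": 0.25,"y": 3.75,"z": 0,"yaw": 0,"grip": 0}
    - {"x": 0.25,"y": 3.75,"z": 0,"yaw": 0,"grip": 0}
    - {"x": 0.25,"y": 3.75,"z": 0,"yaw": 0,"grip": 0}
    - {"x": 0.25,"y": 3.75,"z": 0,"yaw": 0,"grip": 0}

```text
time_s: 23.17
eef_pos: [0.474, -0.0747, 0.1988]
orientation: [-1.13, 1.327, -1.325]
ft_force: [1.4, -0.9, -1.1]
grip_width: 0.287
```

>>> send_rows:
  series:
    - {"x": 0.25,"y": 3.75,"z": 0,"yaw": 0,"grip": 0}
    - {"x": 0.25,"y": 3.75,"z": 0,"yaw": 0,"grip": 0}
    - {"x": 0.25,"y": 3.75,"z": 0,"yaw": 0,"grip": 0}
    - {"x": 0.25,"y": 3.75,"z": 0,"yaw": 0,"grip": 0}
    - {"x": 0.25,"y": 3.75,"z": 0,"yaw": 0,"grip": 0}
    - {"x": 0.25,"y": 3.75,"z": 0,"yaw": 0,"grip": 0}
    - {"x": 0.25,"y": 3.75,"z": 0,"yaw": 0,"grip": 0}
    - {"x": 0.25,"y": 3.75,"z": 0,"yaw": 0,"grip": 0}
    - {"x": 0.25,"y": 3.75,"z": 0,"yaw": 0,"grip": 0}
    - {"x": 0,"y": 0,"z": 0,"yaw": 0,"grip": 0}
    - {"x": 0,"y": 0,"z": 0,"yaw": 0,"grip": 0}
    - {"x": 0,"y": 0,"z": 0,"yaw": 0,"grip": 0}

```text
time_s: 24.17
eef_pos: [0.4971, 0.2602, 0.1986]
orientation: [-1.131, 1.326, -1.327]
ft_force: [-0.3, -0.6, -1.8]
grip_width: 0.291
```

>>> send_rows:
  series:
    - {"x": 0,"y": 0,"z": 0,"yaw": 0,"grip": 0}
    - {"x": 0,"y": 0,"z": 0,"yaw": 0,"grip": 0}
    - {"x": 0,"y": 0,"z": 0,"yaw": 0,"grip": 0}

```text
time_s: 24.42
eef_pos: [0.4977, 0.26, 0.1996]
orientation: [-1.129, 1.327, -1.327]
ft_force: [-0.3, -0.3, -1.1]
grip_width: 0.292
```

```bash
python3 - <<'E'
from h import *
s=st();print(jaw());c=cap('wrist','w10');np.savez('w10.npz',**c);held(c,s['eef_pos'][2]-.006); print((seat(3)-s['eef_pos'][:2])*100);seated(c)
E
```

```text
t 24.42 tcp [0.4977 0.26   0.1996] rv [-1.129  1.327 -1.327] F [-0.3 -0.3 -1.1] g 0.292 q [-1.19  0.32  0.74  1.92 -0.26  1.   -2.07]
-99.22958730071159
tcp case [-0.0204  0.0321] nose tip 0.0572 => mid -0.0218 tip cy 0.0319 z tip 0.2006 z body top 0.2077
[0.10319194 0.09897188]
seat 1 body top 47.8 517 flange cx [-79.  -59.1] z [47.4 48.9] 232 nose tip cx 59.7 z 42.3 168
seat 2 body top 47.8 524 flange cx [-79.8 -59.2] z [47.4 48.9] 242 nose tip cx 59.6 z 41.6 176
seat 3 body top None 0 flange cx None z None 0 nose tip cx None z None 0
seat 4 body top None 0 flange cx None z None 0 nose tip cx None z None 0
```

>>> send_rows:
  series:
    - {"x": 0.22,"y": 0.06,"z": -3.5,"yaw": 0,"grip": 0}
    - {"x": 0,"y": 0,"z": -3.5,"yaw": 0,"grip": 0}
    - {"x": 0,"y": 0,"z": -3,"yaw": 0,"grip": 0}
    - {"x": 0,"y": 0,"z": -1.2,"yaw": 0,"grip": 0}
    - {"x": 0,"y": 0,"z": 0,"yaw": 0,"grip": 0}
    - {"x": 0,"y": 0,"z": 0,"yaw": 0,"grip": 0}

```text
time_s: 24.97
eef_pos: [0.5003, 0.2612, 0.0881]
orientation: [-1.129, 1.326, -1.327]
ft_force: [-0.3, 1.0, -0.9]
grip_width: 0.292
```

>>> send_rows:
  series:
    - {"x": 0,"y": 0,"z": -0.8,"yaw": 0,"grip": 0}
    - {"x": 0,"y": 0,"z": -0.8,"yaw": 0,"grip": 0}
    - {"x": 0,"y": 0,"z": -0.8,"yaw": 0,"grip": 0}
    - {"x": 0,"y": 0,"z": -0.8,"yaw": 0,"grip": 0}
    - {"x": 0,"y": 0,"z": -0.8,"yaw": 0,"grip": 0}
    - {"x": 0,"y": 0,"z": -0.5,"yaw": 0,"grip": 0}
    - {"x": 0,"y": 0,"z": -0.3,"yaw": 0,"grip": 0}
    - {"x": 0,"y": 0,"z": 0,"yaw": 0,"grip": 0}
    - {"x": 0,"y": 0,"z": 0,"yaw": 0,"grip": 0}

```text
time_s: 25.72
eef_pos: [0.4998, 0.2613, 0.0395]
orientation: [-1.13, 1.326, -1.326]
ft_force: [-1.8, -1.9, 3.7]
grip_width: 0.29
```

Release, lift clear, and check all the seats.

>>> send_rows:
  series:
    - {"x": 0,"y": 0,"z": 0,"yaw": 0,"grip": 5}
    - {"x": 0,"y": 0,"z": 0,"yaw": 0,"grip": 5}
    - {"x": 0,"y": 0,"z": 0,"yaw": 0,"grip": 5}
    - {"x": 0,"y": 0,"z": 0,"yaw": 0,"grip": 5}
    - {"x": 0,"y": 0,"z": 0,"yaw": 0,"grip": 5}
    - {"x": 0,"y": 0,"z": 3,"yaw": 0,"grip": 5}
    - {"x": 0,"y": 0,"z": 4,"yaw": 0,"grip": 5}
    - {"x": 0,"y": 0,"z": 4,"yaw": 0,"grip": 5}
    - {"x": 0,"y": 0,"z": 4,"yaw": 0,"grip": 5}
    - {"x": 0,"y": 0,"z": 4,"yaw": 0,"grip": 5}
    - {"x": 0,"y": 0,"z": 0,"yaw": 0,"grip": 5}
    - {"x": 0,"y": 0,"z": 0,"yaw": 0,"grip": 5}

```text
time_s: 26.72
eef_pos: [0.5006, 0.2623, 0.2316]
orientation: [-1.125, 1.325, -1.324]
ft_force: [-0.8, -0.0, -0.9]
grip_width: 0.53
```

```bash
python3 - <<'E'
from h import *
s=st();print(jaw());c=cap('wrist','w11');np.savez('w11.npz',**c);t=cap('top','t11')
seated(c);barrel(t);tins(t)
W=world(c);Z=W[...,2];m=(Z>.145)&(Z<.16)&(W[...,0]>.6)
P=W[m];print('handle',len(P),rect(P) if len(P) else '')
W=world(t);Z=W[...,2];m=(Z>.145)&(Z<.16)&(W[...,0]>.6)&(W[...,0]<.75)&(W[...,1]>.1)&(W[...,1]<.3)
print('handle top',m.sum(),rect(W[m]))
E
```

```text
t 26.72 tcp [0.5006 0.2623 0.2316] rv [-1.125  1.325 -1.324] F [-0.8 -0.  -0.9] g 0.53 q [-1.22  0.29  0.77  1.88 -0.23  1.06 -2.09]
-99.1224856768836
seat 1 body top 47.7 426 flange cx [-80.8 -59.3] z [47.6 48.9] 201 nose tip cx 59.7 z 42.4 135
seat 2 body top 47.8 440 flange cx [-79.7 -59.3] z [47.5 48.9] 198 nose tip cx 59.6 z 41.6 148
seat 3 body top 47.8 398 flange cx [-79.7 -59.4] z [47.5 48.8] 201 nose tip cx 58.5 z 41.9 132
seat 4 body top None 0 flange cx None z None 0 nose tip cx None z None 0
tin/box (array([ 677.6, -181.7]), array([79.1, 54.6]), 78.5) 477 0.028
tin/box (array([678.8, -72.1]), array([79.7, 52.1]), 81.1) 480 0.028
tin/box (array([ 537.3, -302.4]), array([52.8, 79.6]), 52.6) 494 0.027
handle 0 
handle top 181 (array([676.5, 198.9]), array([85.5, 12.8]), 81.0)
```

View pics/w11.png

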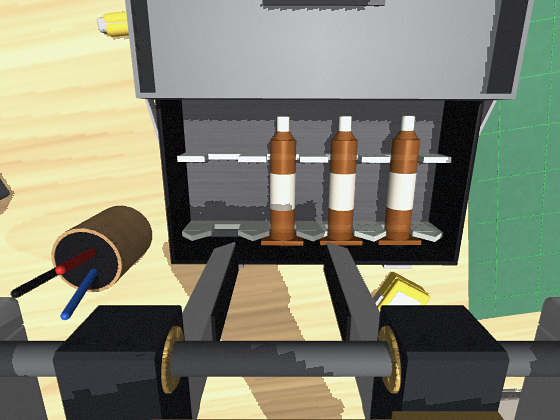

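All three barrels are home at columns 283, 343 and 405, with flanges behind the plate. Next I'll turn and take the handle again.

>>> send_rows:
  series:
    - {"x": 1.35,"y": -0.49,"z": 0,"yaw": 0.1207,"grip": 5}
    - {"x": 1.35,"y": -0.49,"z": 0,"yaw": 0.1207,"grip": 5}
    - {"x": 1.35,"y": -0.49,"z": 0,"yaw": 0.1207,"grip": 5}
    - {"x": 1.35,"y": -0.49,"z": 0,"yaw": 0.1207,"grip": 5}
    - {"x": 1.35,"y": -0.49,"z": 0,"yaw": 0.1207,"grip": 5}
    - {"x": 1.35,"y": -0.49,"z": 0,"yaw": 0.1207,"grip": 5}
    - {"x": 1.35,"y": -0.49,"z": 0,"yaw": 0.1207,"grip": 5}
    - {"x": 1.35,"y": -0.49,"z": 0,"yaw": 0.1207,"grip": 5}
    - {"x": 1.35,"y": -0.49,"z": 0,"yaw": 0.1207,"grip": 5}
    - {"x": 1.35,"y": -0.49,"z": 0,"yaw": 0.1207,"grip": 5}
    - {"x": 1.35,"y": -0.49,"z": 0,"yaw": 0.1207,"grip": 5}
    - {"x": 1.35,"y": -0.49,"z": 0,"yaw": 0.1207,"grip": 5}

```text
time_s: 27.82
eef_pos: [0.6618, 0.2021, 0.2272]
orientation: [-1.561, 0.219, -0.215]
ft_force: [0.1, -0.0, -0.8]
grip_width: 0.531
```

>>> send_rows:
  series:
    - {"x": 1.35,"y": -0.49,"z": 0,"yaw": 0.1207,"grip": 5}
    - {"x": 0,"y": 0,"z": 0,"yaw": 0,"grip": 5}
    - {"x": 0,"y": 0,"z": 0,"yaw": 0,"grip": 5}
    - {"x": 0,"y": 0,"z": 0,"yaw": 0,"grip": 5}
    - {"x": 0,"y": 0,"z": 0,"yaw": 0,"grip": 5}

```text
time_s: 28.23
eef_pos: [0.6744, 0.1983, 0.2288]
orientation: [-1.567, 0.129, -0.127]
ft_force: [0.0, -0.4, 0.9]
grip_width: 0.531
```

```bash
python3 - <<'E'
from h import *
s=st();print(jaw());c=cap('wrist','w12')
W=world(c);Z=W[...,2];m=(Z>.145)&(Z<.16)&(abs(W[...,0]-.676)<.05)&(abs(W[...,1]-.2)<.08)
print('handle',m.sum(),rect(W[m]))
E
```

```text
t 28.23 tcp [0.6744 0.1983 0.2288] rv [-1.567  0.129 -0.127] F [ 0.  -0.4  0.9] g 0.531 q [-0.66  0.49  0.41  1.54 -0.21  1.16 -0.37]
-9.363397470160624
handle 1677 (array([674.7, 199.5]), array([85.5, 11.8]), 80.3)
```

>>> send_rows:
  series:
    - {"x": 0,"y": 0.05,"z": -3,"yaw": 0.003,"grip": 5}
    - {"x": 0,"y": 0,"z": -3,"yaw": 0,"grip": 5}
    - {"x": 0,"y": 0,"z": -1.8,"yaw": 0,"grip": 5}
    - {"x": 0,"y": 0,"z": -1,"yaw": 0,"grip": 5}
    - {"x": 0,"y": 0,"z": 0,"yaw": 0,"grip": 5}
    - {"x": 0,"y": 0,"z": 0,"yaw": 0,"grip": 0}
    - {"x": 0,"y": 0,"z": 0,"yaw": 0,"grip": 0}
    - {"x": 0,"y": 0,"z": 0,"yaw": 0,"grip": 0}
    - {"x": 0,"y": 0,"z": 0,"yaw": 0,"grip": 0}
    - {"x": 0,"y": 0,"z": 0,"yaw": 0,"grip": 0}
    - {"x": 0,"y": 0,"z": 0,"yaw": 0,"grip": 0}
    - {"x": 0,"y": 0,"z": 0,"yaw": 0,"grip": 0}

```text
time_s: 29.28
eef_pos: [0.6745, 0.1986, 0.1419]
orientation: [-1.567, 0.126, -0.123]
ft_force: [-8.4, 0.9, 6.0]
grip_width: 0.128
```

>>> send_rows:
  series:
    - {"x": 0,"y": 0,"z": 0,"yaw": 0,"grip": 0}
    - {"x": 0,"y": 0,"z": 0,"yaw": 0,"grip": 0}

```text
time_s: 29.45
eef_pos: [0.6745, 0.1986, 0.1418]
orientation: [-1.567, 0.126, -0.123]
ft_force: [-8.8, -0.1, 8.0]
grip_width: 0.125
```

>>> send_rows:
  series:
    - {"x": -0.44,"y": 0.07,"z": 0.7,"yaw": 0,"grip": 0}
    - {"x": -0.5,"y": 0.08,"z": 0.66,"yaw": 0,"grip": 0}
    - {"x": -0.55,"y": 0.09,"z": 0.61,"yaw": 0,"grip": 0}
    - {"x": -0.6,"y": 0.1,"z": 0.56,"yaw": 0,"grip": 0}
    - {"x": -0.65,"y": 0.1,"z": 0.5,"yaw": 0,"grip": 0}
    - {"x": -0.69,"y": 0.11,"z": 0.45,"yaw": 0,"grip": 0}

```text
time_s: 29.95
eef_pos: [0.6402, 0.2041, 0.1768]
orientation: [-1.567, 0.124, -0.124]
ft_force: [1.1, 3.5, -10.1]
grip_width: 0.124
```

>>> send_rows:
  series:
    - {"x": -0.73,"y": 0.12,"z": 0.38,"yaw": 0,"grip": 0}
    - {"x": -0.76,"y": 0.12,"z": 0.32,"yaw": 0,"grip": 0}
    - {"x": -0.78,"y": 0.12,"z": 0.25,"yaw": 0,"grip": 0}
    - {"x": -0.8,"y": 0.13,"z": 0.18,"yaw": 0,"grip": 0}
    - {"x": -0.81,"y": 0.13,"z": 0.11,"yaw": 0,"grip": 0}
    - {"x": -0.82,"y": 0.13,"z": 0.04,"yaw": 0,"grip": 0}
    - {"x": -0.82,"y": 0.13,"z": -0.04,"yaw": 0,"grip": 0}
    - {"x": -0.81,"y": 0.13,"z": -0.11,"yaw": 0,"grip": 0}
    - {"x": -0.8,"y": 0.13,"z": -0.18,"yaw": 0,"grip": 0}
    - {"x": -0.78,"y": 0.12,"z": -0.25,"yaw": 0,"grip": 0}

```text
time_s: 30.78
eef_pos: [0.5616, 0.2169, 0.1839]
orientation: [-1.566, 0.123, -0.125]
ft_force: [1.3, 3.8, 1.1]
grip_width: 0.125
```

>>> send_rows:
  series:
    - {"x": -0.76,"y": 0.12,"z": -0.32,"yaw": 0,"grip": 0}
    - {"x": -0.73,"y": 0.12,"z": -0.38,"yaw": 0,"grip": 0}
    - {"x": -0.69,"y": 0.11,"z": -0.45,"yaw": 0,"grip": 0}
    - {"x": -0.65,"y": 0.1,"z": -0.5,"yaw": 0,"grip": 0}
    - {"x": -0.6,"y": 0.1,"z": -0.56,"yaw": 0,"grip": 0}
    - {"x": -0.55,"y": 0.09,"z": -0.61,"yaw": 0,"grip": 0}
    - {"x": -0.5,"y": 0.08,"z": -0.66,"yaw": 0,"grip": 0}
    - {"x": -0.44,"y": 0.07,"z": -0.7,"yaw": 0,"grip": 0}
    - {"x": 0,"y": 0,"z": 0,"yaw": 0,"grip": 0}
    - {"x": 0,"y": 0,"z": 0,"yaw": 0,"grip": 0}

```text
time_s: 31.62
eef_pos: [0.5119, 0.2249, 0.1413]
orientation: [-1.567, 0.124, -0.124]
ft_force: [-0.3, 6.0, -0.9]
grip_width: 0.124
```

>>> send_rows:
  series:
    - {"x": 0,"y": 0,"z": -0.1,"yaw": 0,"grip": 0}
    - {"x": 0,"y": 0,"z": 0,"yaw": 0,"grip": 0}
    - {"x": 0,"y": 0,"z": 0,"yaw": 0,"grip": 0}

```text
time_s: 31.87
eef_pos: [0.512, 0.225, 0.1411]
orientation: [-1.566, 0.124, -0.123]
ft_force: [-6.3, 4.8, 14.4]
grip_width: 0.124
```

>>> send_rows:
  series:
    - {"x": 0,"y": 0,"z": 0,"yaw": 0,"grip": 5}
    - {"x": 0,"y": 0,"z": 0,"yaw": 0,"grip": 5}
    - {"x": 0,"y": 0,"z": 0,"yaw": 0,"grip": 5}
    - {"x": 0,"y": 0,"z": 0,"yaw": 0,"grip": 5}
    - {"x": 0,"y": 0,"z": 0,"yaw": 0,"grip": 5}
    - {"x": 0,"y": 0,"z": 3,"yaw": 0,"grip": 7}
    - {"x": 0,"y": 0,"z": 4,"yaw": 0,"grip": 7}
    - {"x": 0,"y": 0,"z": 4,"yaw": 0,"grip": 7}
    - {"x": 0,"y": -3,"z": 0,"yaw": 0,"grip": 7}
    - {"x": 0,"y": -3,"z": 0,"yaw": 0,"grip": 7}

```text
time_s: 32.7
eef_pos: [0.5135, 0.1651, 0.2525]
orientation: [-1.565, 0.12, -0.124]
ft_force: [0.2, -0.5, -1.5]
grip_width: 0.742
```

>>> send_rows:
  series:
    - {"x": 2.4,"y": -3.3,"z": 0,"yaw": 0,"grip": 7}
    - {"x": 2.4,"y": -3.3,"z": 0,"yaw": 0,"grip": 7}
    - {"x": 2.4,"y": -3.4,"z": 0,"yaw": 0,"grip": 7}
    - {"x": 2.4,"y": -3.4,"z": -1.5,"yaw": 0,"grip": 7}
    - {"x": 2.4,"y": -3.4,"z": -2,"yaw": 0,"grip": 7}
    - {"x": 2.4,"y": -3.4,"z": -2,"yaw": 0,"grip": 7}
    - {"x": 2.3,"y": -3.4,"z": -2,"yaw": 0,"grip": 7}
    - {"x": 0,"y": 0,"z": 0,"yaw": 0,"grip": 7}
    - {"x": 0,"y": 0,"z": 0,"yaw": 0,"grip": 7}
    - {"x": 0,"y": 0,"z": 0,"yaw": 0,"grip": 7}

```text
time_s: 33.53
eef_pos: [0.6714, -0.06, 0.1817]
orientation: [-1.567, 0.125, -0.124]
ft_force: [0.6, 0.4, 0.1]
grip_width: 0.745
```

```bash
python3 - <<'E'
from h import *
s=st();print(jaw());c=cap('wrist','w13');tins(c);t=cap('top','t13');print('top');tins(t);barrel(t)
W=world(t);Z=W[...,2];m=(Z>.145)&(Z<.17)&(abs(W[...,0]-.51)<.08)&(abs(W[...,1]-.225)<.08)
print('handle',m.sum(),rect(W[m]),np.median(Z[m]))
cx=(W[...,:2]-O)@EX;cy=(W[...,:2]-O)@EY;m=(abs(cx)<.07)&(abs(cy)>.06)&(abs(cy)<.13);print('floor z',np.nanmedian(Z[m]))
E
```

```text
t 33.53 tcp [ 0.6714 -0.06    0.1817] rv [-1.567  0.125 -0.124] F [0.6 0.4 0.1] g 0.745 q [-0.37  0.5   0.51  1.67 -0.27  1.05  0.07]
-9.096920478149132
tin/box (array([677.4, -72.8]), array([80., 50.]), 81.3) 3803 0.028
tin/box (array([ 677.7, -181.7]), array([80.9, 50. ]), 79.0) 2964 0.028
tin/box (array([ 537.1, -301.3]), array([50.9, 79.3]), 54.6) 1919 0.028
top
tin/box (array([ 537.9, -301.4]), array([49.5, 80. ]), 52.4) 476 0.027
handle 177 (array([514.5, 225.9]), array([86.1, 12. ]), 80.8) 0.15295926846611008
floor z 0.08348241056323213
```

>>> send_rows:
  series:
    - {"x": 0.55,"y": -1.25,"z": -3.5,"yaw": 0.005,"grip": 7}
    - {"x": 0,"y": 0,"z": -3.5,"yaw": 0,"grip": 7}
    - {"x": 0,"y": 0,"z": -3.5,"yaw": 0,"grip": 7}
    - {"x": 0,"y": 0,"z": -3,"yaw": 0,"grip": 7}
    - {"x": 0,"y": 0,"z": -1.8,"yaw": 0,"grip": 7}
    - {"x": 0,"y": 0,"z": -1,"yaw": 0,"grip": 7}
    - {"x": 0,"y": 0,"z": 0,"yaw": 0,"grip": 7}
    - {"x": 0,"y": 0,"z": 0,"yaw": 0,"grip": 7}

```text
time_s: 34.3
eef_pos: [0.6777, -0.0719, 0.0201]
orientation: [-1.567, 0.119, -0.12]
ft_force: [0.8, -0.4, -0.1]
grip_width: 0.747
```

>>> send_rows:
  series:
    - {"x": 0,"y": 0,"z": 0,"yaw": 0,"grip": 3}
    - {"x": 0,"y": 0,"z": 0,"yaw": 0,"grip": 3}
    - {"x": 0,"y": 0,"z": 0,"yaw": 0,"grip": 3}
    - {"x": 0,"y": 0,"z": 0,"yaw": 0,"grip": 3}
    - {"x": 0,"y": 0,"z": 0,"yaw": 0,"grip": 3}
    - {"x": 0,"y": 0,"z": 0,"yaw": 0,"grip": 3}

```text
time_s: 34.8
eef_pos: [0.6778, -0.0725, 0.0201]
orientation: [-1.567, 0.119, -0.121]
ft_force: [-0.7, 1.0, 8.3]
grip_width: 0.527
```

>>> send_rows:
  series:
    - {"x": 0,"y": 0,"z": 2,"yaw": 0,"grip": 3}
    - {"x": 0,"y": 0,"z": 3,"yaw": 0,"grip": 3}
    - {"x": 0,"y": 0,"z": 3.5,"yaw": 0,"grip": 3}
    - {"x": 0,"y": 0,"z": 3.5,"yaw": 0,"grip": 3}
    - {"x": 0,"y": 0,"z": 3.5,"yaw": 0,"grip": 3}
    - {"x": 0,"y": 0,"z": 3.5,"yaw": 0,"grip": 3}
    - {"x": 0,"y": 0,"z": 3,"yaw": 0,"grip": 3}
    - {"x": 0,"y": 0,"z": 0,"yaw": 0,"grip": 3}

```text
time_s: 35.47
eef_pos: [0.6794, -0.0734, 0.2459]
orientation: [-1.566, 0.114, -0.127]
ft_force: [0.5, -0.8, -0.8]
grip_width: 0.53
```

```bash
python3 - <<'E'
from h import *
s=st();print(jaw())
for y in(-.095,.095):
    p=O+EY*y;print(p,(p-s['eef_pos'][:2])*100)
E
```

```text
t 35.47 tcp [ 0.6794 -0.0734  0.2459] rv [-1.566  0.114 -0.127] F [ 0.5 -0.8 -0.8] g 0.53 q [-0.37  0.46  0.54  1.59 -0.25  1.16  0.07]
-8.815304315140883
[0.49751129 0.13152205] [-18.19333036  20.48913882]
[0.52788871 0.31907795] [-15.15558779  39.24472786]
```

>>> send_rows:
  series:
    - {"x": -1.26,"y": 3.27,"z": 0,"yaw": 0,"grip": 3}
    - {"x": -1.26,"y": 3.27,"z": 0,"yaw": 0,"grip": 3}
    - {"x": -1.26,"y": 3.27,"z": 0,"yaw": 0,"grip": 3}
    - {"x": -1.26,"y": 3.27,"z": 0,"yaw": 0,"grip": 3}
    - {"x": -1.26,"y": 3.27,"z": 0,"yaw": 0,"grip": 3}
    - {"x": -1.26,"y": 3.27,"z": 0,"yaw": 0,"grip": 3}
    - {"x": -1.26,"y": 3.27,"z": 0,"yaw": 0,"grip": 3}
    - {"x": -1.26,"y": 3.27,"z": 0,"yaw": 0,"grip": 3}
    - {"x": -1.26,"y": 3.27,"z": 0,"yaw": 0,"grip": 3}
    - {"x": -1.26,"y": 3.27,"z": 0,"yaw": 0,"grip": 3}
    - {"x": -1.26,"y": 3.27,"z": 0,"yaw": 0,"grip": 3}
    - {"x": -1.26,"y": 3.27,"z": 0,"yaw": 0,"grip": 3}

```text
time_s: 36.47
eef_pos: [0.525, 0.3212, 0.2392]
orientation: [-1.567, 0.12, -0.121]
ft_force: [-0.1, -0.7, -0.9]
grip_width: 0.531
```

>>> send_rows:
  series:
    - {"x": 0,"y": 0,"z": 0,"yaw": 0,"grip": 3}
    - {"x": 0,"y": 0,"z": 0,"yaw": 0,"grip": 3}
    - {"x": 0,"y": 0,"z": -3,"yaw": 0,"grip": 3}
    - {"x": 0,"y": 0,"z": -3,"yaw": 0,"grip": 3}
    - {"x": 0,"y": 0,"z": 0,"yaw": 0,"grip": 3}
    - {"x": 0,"y": 0,"z": 0,"yaw": 0,"grip": 3}

```text
time_s: 36.97
eef_pos: [0.5259, 0.3181, 0.1786]
orientation: [-1.569, 0.123, -0.121]
ft_force: [-0.3, 0.4, -0.5]
grip_width: 0.528
```

```bash
python3 - <<'E'
from h import *
s=st();print(jaw());c=cap('wrist','w14')
W=world(c);cx=(W[...,:2]-O)@EX;cy=(W[...,:2]-O)@EY;Z=W[...,2];z=s['eef_pos'][2]+.008
print('tcp case',(s['eef_pos'][:2]-O)@EX,(s['eef_pos'][:2]-O)@EY)
m=(abs(Z-z)<.006)&(abs(cx)<.023)&(abs(cy)<.2)&(abs(cy)>.03)
print('tin y',np.percentile(cy[m],[1,50,99]),m.sum())
E
```

```text
t 36.97 tcp [0.5259 0.3181 0.1786] rv [-1.569  0.123 -0.121] F [-0.3  0.4 -0.5] g 0.528 q [-0.97  0.39  0.41  1.8  -0.18  0.99 -0.64]
-8.885322664353136
tcp case -0.0017942472766753759 0.09376920340016213
tin y [0.05576312 0.09899849 0.13349201] 12235
```

View pics/w14.png

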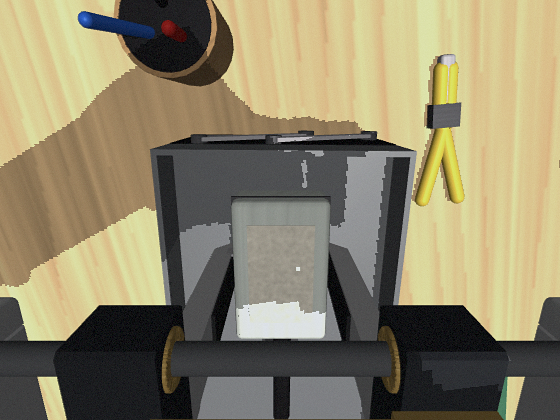

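The held tin, at (282,268), sits centred in the tray's +y bay. I'm lowering it.

>>> send_rows:
  series:
    - {"x": 0,"y": 0,"z": -3,"yaw": 0,"grip": 3}
    - {"x": 0,"y": 0,"z": -2,"yaw": 0,"grip": 3}
    - {"x": 0,"y": 0,"z": -1,"yaw": 0,"grip": 3}
    - {"x": 0,"y": 0,"z": -0.6,"yaw": 0,"grip": 3}
    - {"x": 0,"y": 0,"z": -0.4,"yaw": 0,"grip": 3}
    - {"x": 0,"y": 0,"z": -0.3,"yaw": 0,"grip": 3}
    - {"x": 0,"y": 0,"z": 0,"yaw": 0,"grip": 3}
    - {"x": 0,"y": 0,"z": 0,"yaw": 0,"grip": 3}

```text
time_s: 37.68
eef_pos: [0.5263, 0.32, 0.1068]
orientation: [-1.567, 0.12, -0.121]
ft_force: [1.2, 0.1, -0.9]
grip_width: 0.529
```

>>> send_rows:
  series:
    - {"x": 0,"y": 0,"z": -0.15,"yaw": 0,"grip": 3}
    - {"x": 0,"y": 0,"z": -0.1,"yaw": 0,"grip": 3}
    - {"x": 0,"y": 0,"z": 0,"yaw": 0,"grip": 3}
    - {"x": 0,"y": 0,"z": 0,"yaw": 0,"grip": 3}

```text
time_s: 38.02
eef_pos: [0.5262, 0.3201, 0.104]
orientation: [-1.567, 0.12, -0.121]
ft_force: [-1.0, 0.3, 4.1]
grip_width: 0.529
```

>>> send_rows:
  series:
    - {"x": 0,"y": 0,"z": 0,"yaw": 0,"grip": 7}
    - {"x": 0,"y": 0,"z": 0,"yaw": 0,"grip": 7}
    - {"x": 0,"y": 0,"z": 0,"yaw": 0,"grip": 7}
    - {"x": 0,"y": 0,"z": 0,"yaw": 0,"grip": 7}
    - {"x": 0,"y": 0,"z": 3,"yaw": 0,"grip": 7}
    - {"x": 0,"y": 0,"z": 4,"yaw": 0,"grip": 7}
    - {"x": 0,"y": 0,"z": 4,"yaw": 0,"grip": 7}
    - {"x": 0,"y": 0,"z": 3,"yaw": 0,"grip": 7}
    - {"x": 1,"y": -3.4,"z": 0,"yaw": 0,"grip": 7}
    - {"x": 1,"y": -3.4,"z": 0,"yaw": 0,"grip": 7}
    - {"x": 1,"y": -3.4,"z": 0,"yaw": 0,"grip": 7}

```text
time_s: 38.93
eef_pos: [0.5561, 0.217, 0.2441]
orientation: [-1.567, 0.119, -0.12]
ft_force: [0.4, -0.5, -0.5]
grip_width: 0.746
```

>>> send_rows:
  series:
    - {"x": 1,"y": -3.4,"z": 0,"yaw": 0,"grip": 7}
    - {"x": 1,"y": -3.4,"z": 0,"yaw": 0,"grip": 7}
    - {"x": 1,"y": -3.4,"z": 0,"yaw": 0,"grip": 7}
    - {"x": 1,"y": -3.4,"z": 0,"yaw": 0,"grip": 7}
    - {"x": 1,"y": -3.3,"z": 0,"yaw": 0,"grip": 7}
    - {"x": 1,"y": -3.3,"z": 0,"yaw": 0,"grip": 7}
    - {"x": 1.1,"y": -3.3,"z": -1,"yaw": 0,"grip": 7}
    - {"x": 1.2,"y": -3.3,"z": -1,"yaw": -0.01,"grip": 7}
    - {"x": 1.2,"y": -3.3,"z": -2,"yaw": -0.01,"grip": 7}
    - {"x": 1.3,"y": -3,"z": -2,"yaw": -0.01,"grip": 7}
    - {"x": 0,"y": 0,"z": 0,"yaw": 0,"grip": 7}
    - {"x": 0,"y": 0,"z": 0,"yaw": 0,"grip": 7}

```text
time_s: 39.93
eef_pos: [0.6632, -0.1155, 0.1819]
orientation: [-1.567, 0.149, -0.145]
ft_force: [0.7, 1.4, 0.7]
grip_width: 0.745
```

>>> send_rows:
  series:
    - {"x": 0,"y": 0,"z": 0,"yaw": 0,"grip": 7}
    - {"x": 0,"y": 0,"z": 0,"yaw": 0,"grip": 7}

```text
time_s: 40.1
eef_pos: [0.6642, -0.1119, 0.184]
orientation: [-1.565, 0.142, -0.143]
ft_force: [0.5, 0.1, 0.2]
grip_width: 0.749
```

```bash
cat >> h.py <<'E'
def traytins(t):
    W=world(t);cx=(W[...,:2]-O)@EX;cy=(W[...,:2]-O)@EY;Z=W[...,2]
    for s in(1,-1):
        m=(abs(cx)<.08)&(cy*s>.045)&(cy*s<.142)&(Z>.102)&(Z<.125)
        m=cv2.morphologyEx(m.astype(np.uint8),cv2.MORPH_OPEN,np.ones((5,5)))>0
        if m.sum()>50: print('tray side',s,m.sum(),'cx',np.round(np.percentile(cx[m],[1,99]),3),'cy',np.round(np.percentile(cy[m],[1,99]),3),'z',np.round(np.percentile(Z[m],[5,50,95]),3))
    h=(Z>.145)&(Z<.17)&(abs(cx)<.05)&(abs(cy)<.06); print('handle cx',np.median(cx[h]),'z',np.median(Z[h]),h.sum())
E
python3 - <<'E'
from h import *
s=st();print(jaw());c=cap('wrist','w15');tins(c);t=cap('top','t15');print('top');tins(t);traytins(t)
E
```

```text
t 40.1 tcp [ 0.6642 -0.1119  0.184 ] rv [-1.565  0.142 -0.143] F [0.5 0.1 0.2] g 0.749 q [-0.32  0.5   0.55  1.67 -0.3   1.05  0.14]
-10.421529152170548
tin/box (array([ 677.7, -181.7]), array([79.8, 49.8]), 78.6) 3276 0.028
top
tin/box (array([ 537.8, -302.7]), array([52.1, 79.4]), 52.2) 472 0.027
tray side 1 620 cx [-0.025  0.025] cy [0.056 0.134] z [0.107 0.111 0.115]
handle cx 0.001182977296991355 z 0.1527316815987776 174
```

>>> send_rows:
  series:
    - {"x": 0.65,"y": -3.5,"z": 0,"yaw": -0.008,"grip": 7}
    - {"x": 0.65,"y": -3.45,"z": -3,"yaw": -0.009,"grip": 7}
    - {"x": 0,"y": 0,"z": -3.5,"yaw": 0,"grip": 7}
    - {"x": 0,"y": 0,"z": -3.5,"yaw": 0,"grip": 7}
    - {"x": 0,"y": 0,"z": -2,"yaw": 0,"grip": 7}
    - {"x": 0,"y": 0,"z": 0,"yaw": 0,"grip": 7}
    - {"x": 0,"y": 0,"z": 0,"yaw": 0,"grip": 7}

```text
time_s: 40.78
eef_pos: [0.6762, -0.1785, 0.0666]
orientation: [-1.565, 0.157, -0.156]
ft_force: [0.4, -0.6, 0.8]
grip_width: 0.745
```

```bash
python3 - <<'E'
from h import *
s=st();print(jaw());t=cap('wrist');tins(t)
E
```

```text
t 40.78 tcp [ 0.6762 -0.1785  0.0666] rv [-1.565  0.157 -0.156] F [ 0.4 -0.6  0.8] g 0.745 q [-0.17  0.67  0.49  1.68 -0.39  0.89  0.28]
-11.423236170016542
tin/box (array([ 677.6, -182. ]), array([79.7, 50. ]), 78.9) 8398 0.028
```

>>> send_rows:
  series:
    - {"x": 0.1,"y": -0.3,"z": -2.5,"yaw": 0,"grip": 7}
    - {"x": 0,"y": 0,"z": -1.5,"yaw": 0,"grip": 7}
    - {"x": 0,"y": 0,"z": -0.7,"yaw": 0,"grip": 7}
    - {"x": 0,"y": 0,"z": 0,"yaw": 0,"grip": 7}
    - {"x": 0,"y": 0,"z": 0,"yaw": 0,"grip": 3}
    - {"x": 0,"y": 0,"z": 0,"yaw": 0,"grip": 3}
    - {"x": 0,"y": 0,"z": 0,"yaw": 0,"grip": 3}
    - {"x": 0,"y": 0,"z": 0,"yaw": 0,"grip": 3}
    - {"x": 0,"y": 0,"z": 0,"yaw": 0,"grip": 3}
    - {"x": 0,"y": 0,"z": 0,"yaw": 0,"grip": 3}

```text
time_s: 41.67
eef_pos: [0.6778, -0.1824, 0.0204]
orientation: [-1.565, 0.156, -0.158]
ft_force: [-1.4, 0.5, 6.9]
grip_width: 0.532
```

>>> send_rows:
  series:
    - {"x": 0,"y": 0,"z": 2,"yaw": 0,"grip": 3}
    - {"x": 0,"y": 0,"z": 3,"yaw": 0,"grip": 3}
    - {"x": 0,"y": 0,"z": 3.5,"yaw": 0,"grip": 3}
    - {"x": 0,"y": 0,"z": 3.5,"yaw": 0,"grip": 3}
    - {"x": 0,"y": 0,"z": 3.5,"yaw": 0,"grip": 3}
    - {"x": 0,"y": 0,"z": 3.5,"yaw": 0,"grip": 3}
    - {"x": 0,"y": 0,"z": 3,"yaw": 0,"grip": 3}
    - {"x": 0,"y": 0,"z": 0,"yaw": 0,"grip": 3}
    - {"x": 0,"y": 0,"z": 0,"yaw": 0,"grip": 3}

```text
time_s: 42.42
eef_pos: [0.6779, -0.1825, 0.2413]
orientation: [-1.565, 0.155, -0.16]
ft_force: [-0.3, -0.5, -1.5]
grip_width: 0.529
```

>>> send_rows:
  series:
    - {"x": -1.8,"y": 3.14,"z": 0,"yaw": 0.004,"grip": 3}
    - {"x": -1.8,"y": 3.14,"z": 0,"yaw": 0.004,"grip": 3}
    - {"x": -1.8,"y": 3.14,"z": 0,"yaw": 0.004,"grip": 3}
    - {"x": -1.8,"y": 3.14,"z": 0,"yaw": 0.004,"grip": 3}
    - {"x": -1.8,"y": 3.14,"z": 0,"yaw": 0.004,"grip": 3}
    - {"x": -1.8,"y": 3.14,"z": 0,"yaw": 0.004,"grip": 3}
    - {"x": -1.8,"y": 3.14,"z": 0,"yaw": 0.004,"grip": 3}
    - {"x": -1.8,"y": 3.14,"z": 0,"yaw": 0.004,"grip": 3}
    - {"x": -1.8,"y": 3.14,"z": 0,"yaw": 0.004,"grip": 3}
    - {"x": -1.8,"y": 3.14,"z": 0,"yaw": 0.002,"grip": 3}
    - {"x": 0,"y": 0,"z": 0,"yaw": 0,"grip": 3}
    - {"x": 0,"y": 0,"z": 0,"yaw": 0,"grip": 3}

```text
time_s: 43.42
eef_pos: [0.4957, 0.1335, 0.2383]
orientation: [-1.568, 0.126, -0.123]
ft_force: [0.4, 0.3, -1.8]
grip_width: 0.529
```

>>> send_rows:
  series:
    - {"x": 0,"y": 0,"z": -3,"yaw": 0,"grip": 3}
    - {"x": 0,"y": 0,"z": -3,"yaw": 0,"grip": 3}
    - {"x": 0,"y": 0,"z": 0,"yaw": 0,"grip": 3}
    - {"x": 0,"y": 0,"z": 0,"yaw": 0,"grip": 3}
    - {"x": 0,"y": 0,"z": 0,"yaw": 0,"grip": 3}

```text
time_s: 43.83
eef_pos: [0.4979, 0.131, 0.1802]
orientation: [-1.567, 0.128, -0.129]
ft_force: [-0.0, -0.4, -1.5]
grip_width: 0.528
```

```bash
python3 - <<'E'
from h import *
s=st();print(jaw());c=cap('wrist','w16')
W=world(c);cx=(W[...,:2]-O)@EX;cy=(W[...,:2]-O)@EY;Z=W[...,2];z=s['eef_pos'][2]+.008
print('tcp case',(s['eef_pos'][:2]-O)@EX,(s['eef_pos'][:2]-O)@EY)
m=(abs(Z-z)<.006)&(abs(cx)<.023)&(cy<-.03)&(cy>-.2)
print('tin y',np.percentile(cy[m],[1,50,99]),m.sum())
E
```

```text
t 43.83 tcp [0.4979 0.131  0.1802] rv [-1.567  0.128 -0.129] F [-0.  -0.4 -1.5] g 0.528 q [-0.8   0.22  0.48  2.02 -0.13  0.92 -0.42]
-9.37626008204605
tcp case 0.0004705791018314309 -0.09542458203804133
tin y [-0.13290814 -0.08999293 -0.05563317] 12226
```

Spans 56 to 133 mm, well placed. Lowering to about 0.104.

>>> send_rows:
  series:
    - {"x": 0,"y": 0,"z": -3,"yaw": 0,"grip": 3}
    - {"x": 0,"y": 0,"z": -2,"yaw": 0,"grip": 3}
    - {"x": 0,"y": 0,"z": -1,"yaw": 0,"grip": 3}
    - {"x": 0,"y": 0,"z": -0.6,"yaw": 0,"grip": 3}
    - {"x": 0,"y": 0,"z": -0.5,"yaw": 0,"grip": 3}
    - {"x": 0,"y": 0,"z": -0.3,"yaw": 0,"grip": 3}
    - {"x": 0,"y": 0,"z": 0,"yaw": 0,"grip": 3}
    - {"x": 0,"y": 0,"z": 0,"yaw": 0,"grip": 3}

```text
time_s: 44.55
eef_pos: [0.4977, 0.1318, 0.1061]
orientation: [-1.566, 0.127, -0.128]
ft_force: [0.9, -0.7, -1.8]
grip_width: 0.529
```

>>> send_rows:
  series:
    - {"x": 0,"y": 0,"z": -0.15,"yaw": 0,"grip": 3}
    - {"x": 0,"y": 0,"z": -0.05,"yaw": 0,"grip": 3}
    - {"x": 0,"y": 0,"z": 0,"yaw": 0,"grip": 3}
    - {"x": 0,"y": 0,"z": 0,"yaw": 0,"grip": 3}

```text
time_s: 44.88
eef_pos: [0.4977, 0.1319, 0.1041]
orientation: [-1.566, 0.127, -0.128]
ft_force: [-0.9, -1.5, 6.8]
grip_width: 0.525
```

>>> send_rows:
  series:
    - {"x": 0,"y": 0,"z": 0,"yaw": 0,"grip": 7}
    - {"x": 0,"y": 0,"z": 0,"yaw": 0,"grip": 7}
    - {"x": 0,"y": 0,"z": 0,"yaw": 0,"grip": 7}
    - {"x": 0,"y": 0,"z": 0,"yaw": 0,"grip": 7}
    - {"x": 0,"y": 0,"z": 3,"yaw": 0,"grip": 7}
    - {"x": 0,"y": 0,"z": 4,"yaw": 0,"grip": 7}
    - {"x": 0,"y": 0,"z": 4,"yaw": 0,"grip": 7}
    - {"x": 0,"y": 0,"z": 4,"yaw": 0,"grip": 7}
    - {"x": 0.5,"y": -3.4,"z": 0,"yaw": 0,"grip": 7}
    - {"x": 0.5,"y": -3.4,"z": 0,"yaw": 0,"grip": 7}
    - {"x": 0.5,"y": -3.4,"z": 0,"yaw": 0,"grip": 7}
    - {"x": 0.5,"y": -3.4,"z": 0,"yaw": 0,"grip": 7}

```text
time_s: 45.88
eef_pos: [0.5173, -0.0056, 0.2538]
orientation: [-1.566, 0.126, -0.127]
ft_force: [0.5, -0.4, -0.4]
grip_width: 0.745
```

>>> send_rows:
  series:
    - {"x": 0.5,"y": -3.4,"z": 0,"yaw": 0,"grip": 7}
    - {"x": 0.5,"y": -3.4,"z": 0,"yaw": 0,"grip": 7}
    - {"x": 0.5,"y": -3.4,"z": 0,"yaw": 0,"grip": 7}
    - {"x": 0.5,"y": -3.4,"z": 0,"yaw": 0,"grip": 7}
    - {"x": 0.5,"y": -3.4,"z": 0,"yaw": 0,"grip": 7}
    - {"x": 0.5,"y": -3.4,"z": 0,"yaw": 0,"grip": 7}
    - {"x": 0,"y": 0,"z": 0,"yaw": 0,"grip": 7}
    - {"x": 0,"y": 0,"z": 0,"yaw": 0,"grip": 7}
    - {"x": 0,"y": 0,"z": 0,"yaw": 0,"grip": 7}

```text
time_s: 46.63
eef_pos: [0.5471, -0.2079, 0.2531]
orientation: [-1.567, 0.128, -0.127]
ft_force: [0.3, 0.7, -0.1]
grip_width: 0.745
```

```bash
python3 - <<'E'
from h import *
st();t=cap('top','t17');traytins(t);tins(t);barrel(t)
a=cv2.imread('pics/t17.png');cv2.imwrite('pics/t17b.png',cv2.resize(a,(800,600)))
E
```

```text
t 46.63 tcp [ 0.5471 -0.2079  0.2531] rv [-1.567  0.128 -0.127] F [ 0.3  0.7 -0.1] g 0.745 q [-0.32  0.3   0.71  1.8  -0.21  1.12  0.3 ]
tray side 1 605 cx [-0.025  0.025] cy [0.056 0.134] z [0.108 0.111 0.115]
tray side -1 610 cx [-0.022  0.027] cy [-0.134 -0.055] z [0.108 0.111 0.115]
handle cx 0.0014138365972677553 z 0.1531942448711694 173
```

View pics/t17b.png

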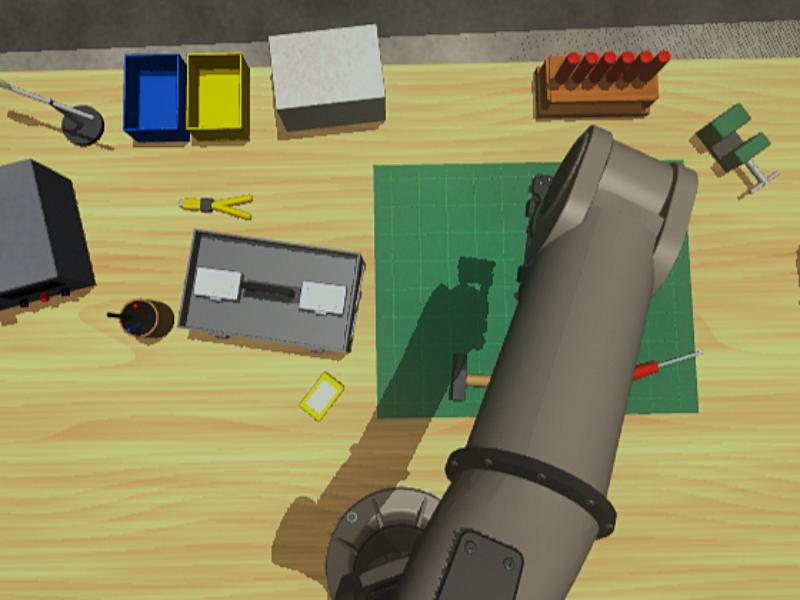

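The tray is down at (270,290) with both tins flat in it at (218,283) and (323,297). The other things I can see have not moved. Handing in.

```bash
python3 -c "
from h import *
print(order.sign_off())"
```

```text
the job is handed in; nothing more can be done
None
```

The kit is packed and the job handed in at about 47 s of the 210 s allowed. I swung the tray back and laid the three amber barrels found on the bench into slots 1, 2 and 3. I then lowered the tray and put both white tins in it, one on each side of the handle.

**Barrels:** before the tray closed, all three body tops read 47.7–47.8 mm (48 nominal). The nose tips were at 58.5–59.7 mm in the case's x, and the wrist picture showed the flanges behind the plate. With the tray down they cannot be seen, so I did not check them again.

**Tray:** down, with the handle top at 153 mm (154 nominal).

**Tins:** both flat on the tray floor, with level tops at about 111 mm.

**Other things:** I did not touch the two yellow look-alikes or the bystanders. In the last top view the arm hid the tape, most of the mallet and the look-alike on the mat. That look-alike measured unmoved at the last check that saw it.

**Disagreements:** the first top-view estimate of the handle centre was about 4 mm off in y, so I took the case position from the comb teeth instead. The top view also put barrel centres a few mm off along their length, so I gripped from close wrist looks. I noticed no knock and no grip slip, and no check failed.

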